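Make up two remedy orders at the herbal pharmacy counter

TASK

Make up the two orders from the stock on the counter. Into the round tray: the square tea tin and the two salve pots, the small pot stacked on the large one and pressed down until its hollow foot is fully home over the raised disc on the large pot's lid; into the rectangular tray: the tall amber bottle and the carton, lying on its broad side as it does now. Everything stands upright, flat on its tray's floor (the small pot on the large one), nothing is dropped, and the small amber bottle, the brass mortar and the green jar stay where they are.

Things in the scene. Friction and masses are not known exactly. Their poses are not given: they have to be found in the camera images.
- large_pot: Large salve pot, loose: white round body with an aluminium lid, 59 mm across, 56 mm high to the flat of the lid; on the lid's middle a raised round disc, 33 mm across at its base tapering to 27 mm, 5 mm high (total height 61 mm). 0.13 to 0.22 kg. Origin: centre of its underside; z is up through its top. Stands upright at the start.
- small_pot: Small salve pot, loose: white round body with a flat plain aluminium lid, 50 mm across, 40 mm high. Its underside has a round hollow 37 mm across and 6.5 mm deep that fits over the large pot's lid disc (2 mm play all round); fully home, its foot ring rests on the flat of the large lid, 56 mm above the large pot's underside. 0.07 to 0.12 kg. Origin: centre of its underside; z is up through its top. Stands upright at the start.
- tea_tin: Square tea tin, loose: bare steel, 54 x 54 mm (lid; the body below is 52 mm), 78 mm high, upright, with paper labels on two sides. 0.1 to 0.18 kg. Origin: centre of its underside; z is up through its top. x and y run square to its sides.
- tall_bottle: Tall amber glass bottle, loose: body 46 mm across, straight-sided up to 64 mm, then a shoulder and neck with a black cap, 98 mm high in all, upright. 0.13 to 0.22 kg. Origin: centre of its underside; z is up through its top. 
- carton: Cardboard medicine carton, loose, lying flat: 46 mm (x) by 82 mm (y) by 38 mm high, white paper panel on top. 0.06 to 0.1 kg. Origin: centre of its underside; z is up through its top. 
- round_tray: Round wooden order tray, does not move: 200 mm outside, 190 mm inside, rim 5 mm thick and 16 mm high, floor 6 mm above the counter. Origin: centre of its underside, on the counter; z up.
- rect_tray: Rectangular wooden order tray, does not move: outside 150 mm (x) by 240 mm (y), rim 5 mm thick and 16 mm high, floor 6 mm above the counter. Origin: centre of its underside, on the counter; z up; y along its long side.
- small_bottle: Small amber bottle that nobody has ordered, standing in the stock row: 32 mm across, 62 mm high, black cap. Not to be disturbed. Origin: centre of its underside; z is up through its top. 
- mortar: Heavy brass mortar with its pestle in it, at one side of the counter: 92 mm across the rim, about 120 mm high with the pestle. Not to be disturbed. Origin: centre of its underside; z is up through its top. 
- green_jar: Green glazed lidded jar, at one side of the counter: 112 mm across, 133 mm high. Not to be disturbed. Origin: centre of its underside; z is up through its top. 
Things that resemble listed ones, but are neither listed nor needed, are in the scene too. Leave any black or purple look-alike of the large_pot alone.

How it is judged (in metres and radians):
At the end, for the whole second after the job is handed in: Large pot and tin on the round tray's floor (within 75 mm of its centre), small pot home on the large (5 mm centring, 53-58.5 mm up), bottle and carton on the rectangular tray's floor (within 55 and 100 mm of its centre in x and y), all upright (0.1 rad), at rest (horizontal distance between each of large_pot, tea_tin and round_tray below 0.075 m and z of large_pot in the frame of round_tray between 0.003 and 0.01 m and z of tea_tin in the frame of round_tray between 0.003 and 0.01 m and horizontal distance between small_pot and large_pot below 0.005 m and z of small_pot in the frame of large_pot between 0.053 and 0.0585 m and z of tall_bottle in the frame of rect_tray between 0.003 and 0.01 m and x of tall_bottle in the frame of rect_tray between -0.055 and 0.055 m and y of tall_bottle in the frame of rect_tray between -0.1 and 0.1 m and z of carton in the frame of rect_tray between 0.003 and 0.01 m and x of carton in the frame of rect_tray between -0.055 and 0.055 m and y of carton in the frame of rect_tray between -0.1 and 0.1 m and angle between each of large_pot, small_pot, tea_tin, tall_bottle, carton's own z axis and vertical below 0.1 rad and linear speed of each of large_pot, small_pot, tea_tin, tall_bottle, carton below 0.02 m/s); the robot touches nothing.
It fails at once if one of the ordered things is dropped (falls free from more than about 40 mm) ((linear speed of large_pot above 0.9 m/s and contact force between large_pot and the fingers below 0.2 N) or (linear speed of small_pot above 0.9 m/s and contact force between small_pot and the fingers below 0.2 N) or (linear speed of tea_tin above 0.9 m/s and contact force between tea_tin and the fingers below 0.2 N) or (linear speed of tall_bottle above 0.9 m/s and contact force between tall_bottle and the fingers below 0.2 N) or (linear speed of carton above 0.9 m/s and contact force between carton and the fingers below 0.2 N)).
It fails at once if the small bottle is shifted by more than 25 mm or knocked over (distance of small_bottle from where it was at the start of the episode above 0.025 m or angle between small_bottle's own z axis and vertical above 0.3 rad).
It fails at once if the mortar is shifted by more than 25 mm or knocked over (distance of mortar from where it was at the start of the episode above 0.025 m or angle between mortar's own z axis and vertical above 0.3 rad).
It fails at once if the green jar is shifted by more than 25 mm or knocked over (distance of green_jar from where it was at the start of the episode above 0.025 m or angle between green_jar's own z axis and vertical above 0.3 rad).
It also fails if it takes over 115 s, if anything falls off the work surface, if the arm or the gripper's body presses on something with over 40 N, if the wrist force passes 120 N, or if a joint passes its speed limit or range.

ROBOT

A 6-joint arm with a two-finger parallel gripper is mounted at the origin on the work surface. World frame = base frame: x ahead of the robot, y to its left, z up, the work surface at z = 0. Lengths are in mm, angles in rad, forces in N, time in s.
With the tool pointing down it reaches from about 350 to 725 mm from the base axis. Payload 4.3 kg.
Tool frame: the origin (TCP) lies at the very end of the fingers, on their centre line; the grasp point (between the pads) lies 19 mm behind it (manip.hold_point_z is the distance from the TCP to the grasp point, in mm); z points along the fingers, y is the direction in which the jaws open and shut (so a half turn about z gives the same grasp; the last joint's range is limited). The gripper opens to 85 mm and grips with 20 to 120 N. Pads are 22 mm wide; open, the fingers measure 114 mm over their backs; the gripper's body (76 mm by 85 mm) begins 54 mm behind the grasp point. The pads swing forward as they close: fully open they stand 13 mm farther back than shut.
Start: joints at [-1.426, 0.377, 0.081, 1.274, 0, 1.46], TCP at [144.939, -556.471, 231.329] pointing down, gripper open.
Joint ranges: [-2.72, 2.72], [-0.84, 1.66], [-1.02, 1.22], [-1.77, 2.12], [-1.37, 1.28], [-3.14, 3.14]. Speed limits (rad/s): [2.57, 2.57, 3.14, 3.14, 3.14, 3.14].

INTERFACE

Orientations are given as a rotation vector (axis times angle).
In Python, from bench import manip gives the robot as it stands. The module is installed in compiled form; this text tells all that it offers.
- The arm moves only by the shell command python3 -m crank 'ROWS'. ROWS is text: rows parted by semicolons, each of 7 numbers parted by spaces: the turn, a rotation vector about the tool's x, y, z in degrees, then the shift along the tool's x, y, z in cm, then the closure, from 0 (fully open) to 1 (shut). A call has 1 to 5 rows; each row shifts and turns the commanded pose from where the row before left it, along the tool's axes as they then stand; what a row does not reach is not made up. A row lasts 1/8 s, in which the tool goes at most 62.5 mm and 10.7 degrees, less where a joint would pass 70% of its speed; a pose out of reach is approached as far as the arm can. A call is refused whole if a number of a shift passes 6.25 or a number of a turn 10.7, either way. A call with a gripper value outside its range is refused whole. The fingers move at their own pace and stop on an object; the grip force is fixed at half the most. Time passes only in rows, so rows that do not move let the fingers close. It gives the time, the measured TCP pose, the force and the opening at its end, in the units of the state.
- manip.observe(): the state, without advancing time (a new reading comes with each control period).
- manip.grab_frame(name): name is "scene" or "top" or "wrist"; returns a dict with "image" (480x640x3 uint8, red, green, blue), "mtx" (3x3 intrinsics, pixels), "T" (4x4, takes a point from camera to world coordinates). Camera axes: x right, y down, z forward; pixel columns grow to the right and rows downward; lengths in mm; the calibration is good to about 2 mm. A picture is of the moment at which its call begins. There is no depth.
- manip.close_job(): hands the job in, once; it reports no verdict.
Trained networks look in a picture, given as the dict that the camera call returned (one of the last four; its "shot" number tells which), for a name from the list of things; names that differ only in an ending like _2 or _b are one class to them, and where a whole thing is asked for, a point or a joint stands for the part that bears it (a point fixed in the world has none). Each returns a list of dicts, best first, with "p" (0 to 1); they miss things now and then, are a little off and sometimes report something else, mostly with a low value. They report only what shows in the picture. A call takes as long as a camera call. They do not tell look-alikes from the thing itself.
- manip.regions_of(thing, picture): "region" (480x640 bool, what is visible of it) and "uv" ([column, row] in pixels, amid what is visible of it).
The state is a dict: "clock": time; "joint_positions": joint angles; "joint_velocities": joint speeds; "joint_torque": joint torques, N m; "tcp_pos": TCP position; "eef_rot": TCP orientation; "wrist_force": force on the tool from outside, world axes, zero at the start; "torque": the same for the moment, N m; "grip_width": opening from 0.0 (shut) to 1.0 (fully open).
Only numpy, scipy, OpenCV 4.12 (cv2) and the standard library are available. Lean on these libraries where they do the work, as an engineer would, in place of code of your own. Each camera call takes 0.05 s, during which the arm holds its last target.

## Working session

There is one attempt and no reset: what is moved stays moved. The work goes in short steps, Python scripts to look and compute and a shell command to move; the robot and the scene stay as the last step left them, time stands still between calls to the robot, and variables do not carry over. Pictures are saved under pics/ and viewed, and the job is handed in when it is done.

```bash
mkdir -p pics; ls; python3 - <<'E'
from bench import manip
import cv2
print(manip.observe())
print(manip.hold_point_z)
for n in ("scene","top"):
    f=manip.grab_frame(n); cv2.imwrite(f"pics/{n}0.png",f["image"][:,:,::-1]); print(n,f["shot"],f["mtx"].tolist(),f["T"].round(3).tolist())
E
```

```text
pics
{'clock': 0.0, 'joint_positions': array([-1.42630743e+00,  3.78077601e-01,  7.96223238e-02,  1.27437205e+00,
        4.11662155e-05,  1.46044027e+00]), 'joint_velocities': array([ 2.04067792e-05,  9.42287070e-04,  1.22567247e-04,  1.93715099e-03,
        2.40532536e-03, -1.16686893e-03]), 'joint_torque': array([ 2.18434863e-03, -4.63600445e+01,  2.69878167e+01,  2.06546771e-02,
        2.04557768e-04,  6.03057103e-06]), 'tcp_pos': array([ 144.84853454, -555.79012469,  230.35117   ]), 'eef_rot': array([-3.11410800e+00, -3.98968906e-01, -1.02035090e-05]), 'wrist_force': array([-0.78757468, -0.74305964,  0.25118691]), 'torque': array([ 0.03483384, -0.00025261,  0.00824684]), 'grip_width': 0.9969533316664537}
18.700000000000003
scene 1 [[530.8579055078839, 0.0, 316.5361744011249], [0.0, 530.8579055078839, 235.1467319057533], [0.0, 0.0, 1.0]] [[-0.847, 0.438, -0.301, 1032.213], [0.532, 0.713, -0.458, 610.33], [0.014, -0.548, -0.837, 1167.444], [0.0, 0.0, 0.0, 1.0]]
top 2 [[470.1215537463675, 0.0, 311.62892792847765], [0.0, 470.1215537463675, 234.3471320064809], [0.0, 0.0, 1.0]] [[-0.027, -0.99, 0.136, 456.582], [-1.0, 0.028, 0.007, -9.284], [-0.011, -0.136, -0.991, 1257.268], [0.0, 0.0, 0.0, 1.0]]
```

View pics/scene0.png

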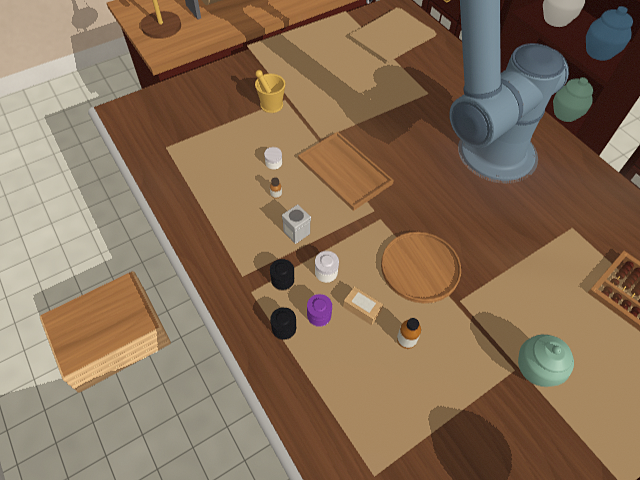

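View pics/top0.png

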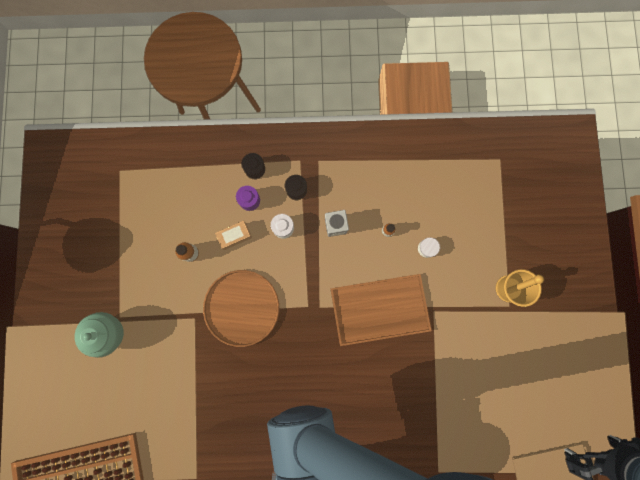

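The top view shows the large_pot candidates: white (282,226), purple (248,197), and black at (296,187) and (254,166). The white one matches the description. The small pot is at (429,247), tin (336,222), small bottle (390,229), tall bottle (186,251), carton (233,235), round tray (242,308) and rectangular tray (381,310). Next I'll fit poses by matching silhouettes in both views, and crop the large pot to check the choice.

```bash
cat > h.py <<'E'
import numpy as np, cv2
from scipy.optimize import minimize
from scipy.spatial.transform import Rotation as R
from bench import manip
def cyl(prof,n=40):
    a=np.linspace(0,2*np.pi,n,endpoint=False)
    return [np.array([[r*np.cos(t),r*np.sin(t),z] for t in a for r,z in ((r0,z0),(r1,z1))]) for (r0,z0),(r1,z1) in zip(prof[:-1],prof[1:])]
def box(x,y,z0,z1): return [np.array([[sx*x/2,sy*y/2,z] for sx in(-1,1) for sy in (-1,1) for z in (z0,z1)])]
M=dict(large_pot=cyl([(29.5,0),(29.5,56)])+cyl([(16.5,56),(13.5,61)]),small_pot=cyl([(25,0),(25,40)]),
 tea_tin=box(52,52,0,60)+box(54,54,60,78),tall_bottle=cyl([(23,0),(23,64),(10,78),(10,98)]),carton=box(46,82,0,38),
 round_tray=cyl([(100,0),(100,16)],80),rect_tray=box(150,240,0,16),small_bottle=cyl([(16,0),(16,40),(8,50),(8,62)]),
 mortar=cyl([(46,0),(46,80)]),green_jar=cyl([(56,0),(56,110)]))
def proj(P,f):
    Ti=np.linalg.inv(f["T"]); c=P@Ti[:3,:3].T+Ti[:3,3]; q=c@f["mtx"].T; return q[:,:2]/q[:,2:]
def sil(name,p,f,z=0,s=4):
    m=np.zeros((480*s//2,640*s//2),np.uint8); c,sn=np.cos(p[2]),np.sin(p[2]); Rz=np.array([[c,-sn,0],[sn,c,0],[0,0,1]])
    for part in M[name]:
        q=proj(part@Rz.T+[p[0],p[1],z],f); h=cv2.convexHull(((q+.5)*s/2-.5).astype(np.float32)); cv2.fillConvexPoly(m,np.round(h*16).astype(np.int32),1,shift=4)
    return m
def ray(uv,f,z):
    d=f["T"][:3,:3]@np.linalg.inv(f["mtx"])@np.array([uv[0],uv[1],1.]); o=f["T"][:3,3]; return o+d*(z-o[2])/d[2]
def fit(name,obs,p0,z=0,s=4,yaw=True):
    regs=[(cv2.resize(r.astype(np.uint8),None,fx=s/2,fy=s/2,interpolation=cv2.INTER_LINEAR),f) for r,f in obs]
    def cost(p):
        t=0
        for r,f in regs:
            m=sil(name,[p[0],p[1],p[2] if yaw else 0],f,z,s); t+=1-(r&m).sum()/max(1,(r|m).sum())
        return t/len(regs)
    best=None
    for y in ([0,.4,.8,1.2,-.4,-.8,-1.2,1.57] if yaw else [0]):
        r=minimize(cost,[p0[0],p0[1],y],method="Nelder-Mead",options=dict(initial_simplex=np.array([[p0[0],p0[1],y],[p0[0]+8,p0[1],y],[p0[0],p0[1]+8,y],[p0[0],p0[1],y+.25]]),xatol=.02,fatol=1e-5,maxiter=250))
        if best is None or r.fun<best.fun: best=r
    return best.x,best.fun
E
python3 - <<'E'
from h import *
import json
fs=manip.grab_frame("scene"); ft=manip.grab_frame("top")
out={}
for n in M:
    rt=manip.regions_of(n,ft); rs=manip.regions_of(n,fs)
    print(n,[(np.round(r["uv"]).tolist(),round(r["p"],2)) for r in rt],[(np.round(r["uv"]).tolist(),round(r["p"],2)) for r in rs])
    if n=="large_pot":
        rt.sort(key=lambda r:np.hypot(*(np.array(r["uv"])-(282,226)))); rs.sort(key=lambda r:np.hypot(*(np.array(r["uv"])-(327,266))))
    if not rt: continue
    z=M[n][0][:,2].max()*.6; p0=ray(rt[0]["uv"],ft,z)
    yaw=n in("tea_tin","carton","rect_tray")
    for nm,obs in (("top",[(rt[0]["region"],ft)]),("scene",[(rs[0]["region"],fs)] if rs else None)):
        if obs:
            x,c=fit(n,obs,p0,yaw=yaw); print("  ",nm,x.round(2),round(c,3))
    if rs: x,c=fit(n,[(rt[0]["region"],ft),(rs[0]["region"],fs)],x,yaw=yaw); print("   both",x.round(2),round(c,3)); 
    out[n]=x.tolist()
json.dump(out,open("poses.json","w"))
c=cv2.resize(ft["image"][140:280,170:450],None,fx=2.8,fy=2.8,interpolation=cv2.INTER_CUBIC)
d=cv2.resize(fs["image"][130:370,240:440],None,fx=2,fy=2,interpolation=cv2.INTER_CUBIC)
cv2.imwrite("pics/c1.png",c[:,:,::-1]);cv2.imwrite("pics/c2.png",d[:,:,::-1])
E
```

```text
large_pot [([280.0, 227.0], 0.85), ([254.0, 168.0], 0.78), ([248.0, 196.0], 0.7), ([296.0, 189.0], 0.63)] [([328.0, 266.0], 0.94), ([319.0, 311.0], 0.87), ([284.0, 322.0], 0.62), ([283.0, 275.0], 0.55)]
   top [6.4974e+02 7.7920e+01 2.0000e-02] 0.085
   scene [6.5115e+02 7.7580e+01 1.1000e-01] 0.043
   both [6.4986e+02 7.7740e+01 1.2000e-01] 0.073
small_pot [([432.0, 249.0], 0.65)] [([272.0, 157.0], 0.86)]
   top [ 5.8344e+02 -3.0791e+02 -2.3000e-01] 0.105
   scene [ 5.8566e+02 -3.0531e+02 -4.8000e-01] 0.177
   both [ 5.8389e+02 -3.0779e+02  1.8000e-01] 0.144
tea_tin [([337.0, 221.0], 0.56)] [([298.0, 222.0], 0.71)]
   top [649.32 -64.99   1.68] 0.104
   scene [652.07 -63.74   1.65] 0.104
   both [651.31 -64.66  -1.48] 0.113
tall_bottle [([190.0, 250.0], 0.87), ([242.0, 309.0], 0.68)] [([407.0, 334.0], 0.95)]
   top [ 5.8742e+02  3.2739e+02 -7.0000e-02] 0.134
   scene [ 5.8724e+02  3.2683e+02 -9.0000e-02] 0.092
   both [5.8706e+02 3.2740e+02 1.0000e-02] 0.113
carton [([235.0, 234.0], 0.74), ([430.0, 248.0], 0.18)] [([367.0, 304.0], 0.62)]
   top [6.3064e+02 2.0897e+02 3.9000e-01] 0.1
[... 521 characters left out ...]
2 -1.7326e+02  1.3000e-01] 0.037
small_bottle [([279.0, 226.0], 0.68), ([391.0, 229.0], 0.57)] [([274.0, 189.0], 0.65)]
   top [6.6063e+02 8.2150e+01 2.0000e-01] 0.647
   scene [650.53  85.13   0.  ] 1.0
   both [6.6063e+02 8.2150e+01 2.0000e-01] 0.824
mortar [([519.0, 287.0], 0.68)] [([271.0, 91.0], 0.96)]
   top [ 4.7061e+02 -5.2864e+02  1.2000e-01] 0.142
   scene [ 4.6995e+02 -5.2688e+02  1.2000e-01] 0.189
   both [ 4.7001e+02 -5.2716e+02  1.0000e-02] 0.167
green_jar [([98.0, 338.0], 0.73)] [([546.0, 363.0], 0.82), ([344.0, 171.0], 0.28)]
   top [ 3.8688e+02  5.2260e+02 -1.4000e-01] 0.314
   scene [3.7317e+02 5.3942e+02 1.6000e-01] 0.343
   both [ 3.8305e+02  5.3868e+02 -7.0000e-02] 0.334
```

View pics/c1.png

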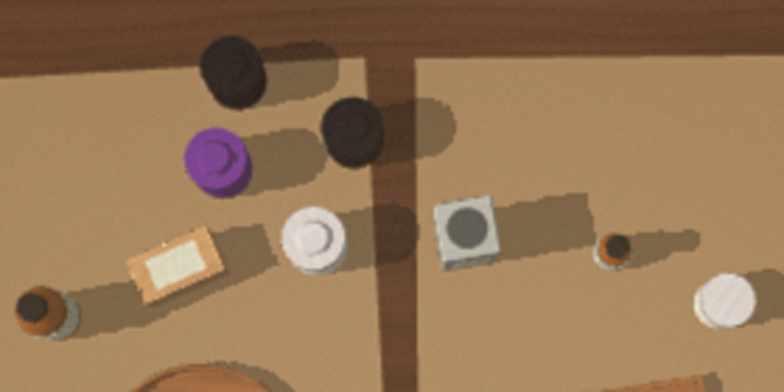

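View pics/c2.png

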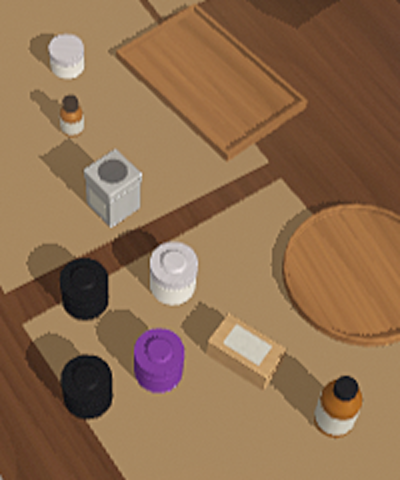

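The crop confirms it: the only white pot with a raised lid disc is at (282,226) in the top view. I'll turn the tool square to the world first, then travel to it.

```bash
python3 -m crank '0 0 7.3 0 0 0 0; 0 0 7.3 0 0 0 0; 0 0 0 3.6 -4.5 0 0; 0 0 0 3.6 -4.5 0 0; 0 0 0 3.6 -4.5 0 0'
cat > plan.py <<'E'
import sys
from h import *
# args: X Y Z yawdeg -> remaining in tool axes
def state():
    s=manip.observe(); m=R.from_rotvec(s["eef_rot"]).as_matrix(); return s,m
def plan(x,y,z,yaw):
    s,m=state(); psi=np.degrees(np.arctan2(m[1,0],m[0,0])); d=np.array([x,y,z])-s["tcp_pos"]
    dt=(yaw-psi+90)%180-90
    a=np.radians(yaw if abs(((yaw-psi)+180)%360-180)<=90 else yaw+180)
    m2=np.array([[np.cos(a),np.sin(a),0],[np.sin(a),-np.cos(a),0],[0,0,-1]])
    print("t",round(s["clock"],2),"tcp",s["tcp_pos"].round(1),"psi",round(psi,2),"tilt",round(np.degrees(np.arccos(-m[2,2])),2),"grip",round(s["grip_width"]*85,1),"F",s["wrist_force"].round(1))
    print("turn z",round(-dt,2),"shift cm in current axes",(m.T@d/10).round(2),"after turn",(m2.T@d/10).round(2))
if __name__=="__main__": plan(*map(float,sys.argv[1:5]))
E
python3 plan.py 650 78 200 0
```

```text
clock: 1.82
tcp_pos: [253.8, -420.2, 231.4]
eef_rot: [3.141, -0.001, 0.001]
wrist_force: [1.2, -0.5, 0.2]
grip_width: 1.001
t 1.82 tcp [ 253.8 -420.2  231.4] psi -0.05 tilt 0.04 grip 85.1 F [ 1.2 -0.5  0.2]
turn z -0.05 shift cm in current axes [ 39.58 -49.86   3.14] after turn [ 39.62 -49.82   3.14]
```

```bash
python3 -m crank '0 0 0 3.6 -4.5 0 0; 0 0 0 3.6 -4.5 0 0; 0 0 0 3.6 -4.5 0 0; 0 0 0 3.6 -4.5 0 0; 0 0 0 3.6 -4.5 0 0'
python3 -m crank '0 0 0 3.6 -4.5 0 0; 0 0 0 3.6 -4.5 0 0; 0 0 0 3.6 -4.5 0 0; 0 0 0 3.6 -4.5 0 0; 0 0 0 3.6 -4.5 0 0'
python3 -m crank '0 0 0 1.8 -2.4 0 0; 0 0 0 0 0 0 0; 0 0 0 0 0 0 0'
python3 plan.py 650 78 200 0
python3 - <<'E'
from h import *
f=manip.grab_frame("wrist");cv2.imwrite("pics/w1.png",f["image"][:,:,::-1])
x,c=None,None
for r in manip.regions_of("large_pot",f): 
    print(r["uv"],r["p"],ray(r["uv"],f,45).round(1)); print(fit("large_pot",[(r["region"],f)],(650,78),yaw=False))
print(f["T"].round(2).tolist())
E
```

```text
clock: 2.45
tcp_pos: [434.0, -195.0, 231.6]
eef_rot: [3.141, -0.0, 0.001]
wrist_force: [1.9, -0.6, -0.4]
grip_width: 1.002
clock: 3.08
tcp_pos: [614.0, 30.2, 231.4]
eef_rot: [3.141, 0.0, 0.001]
wrist_force: [0.7, -1.2, -1.0]
grip_width: 1.004
clock: 3.45
tcp_pos: [630.6, 52.0, 231.1]
eef_rot: [3.141, -0.0, -0.001]
wrist_force: [-1.3, -0.9, 0.5]
grip_width: 1.001
t 3.45 tcp [630.6  52.  231.1] psi -0.01 tilt 0.05 grip 85.1 F [-1.3 -0.9  0.5]
turn z -0.01 shift cm in current axes [ 1.95 -2.6   3.11] after turn [ 1.94 -2.6   3.11]
[329.6, 48.6] 0.75 [756.2  39.   45. ]
(array([650.,  78.,   0.]), np.float64(1.0))
[162.6, 87.1] 0.75 [729.6 165.5  45. ]
(array([650.,  78.,   0.]), np.float64(1.0))
[189.9, 4.4] 0.68 [785.3 139.9  45. ]
(array([650.,  78.,   0.]), np.float64(1.0))
[282.0, 194.8] 0.6 [647.2  76.6  45. ]
(array([6.51066864e+02, 7.58262747e+01, 1.44716705e-02]), np.float64(0.051465485024825175))
[21.5, 252.5] 0.59 [598.  299.4  45. ]
(array([650.,  78.,   0.]), np.float64(1.0))
[[-0.0, -0.96, -0.28, 702.63], [-1.0, 0.0, 0.0, 52.27], [-0.0, 0.28, -0.96, 372.01], [0.0, 0.0, 0.0, 1.0]]
```

View pics/w1.png

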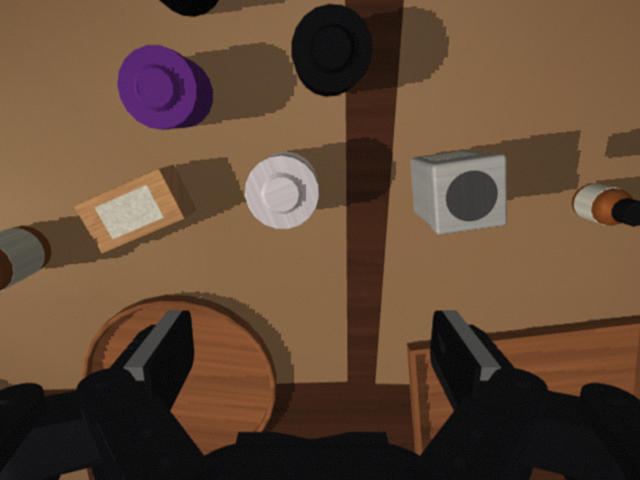

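The wrist view shows the white pot at (282,192), with the tin and carton also clear. I'll refine those two from here, then descend on the pot.

```bash
python3 - <<'E'
from h import *
f=manip.grab_frame("wrist")
for n,p in (("tea_tin",(651,-64)),("carton",(631,209))):
    r=manip.regions_of(n,f)[0]; print(n,r["p"],fit(n,[(r["region"],f)],p))
E
python3 -m crank '0 0 0 2.0 -2.5 1 0; 0 0 0 0 0 6 0; 0 0 0 0 0 6 0; 0 0 0 0 0 5 0; 0 0 0 0 0 0 0'
python3 plan.py 651 77 12 0
```

```text
tea_tin 0.92 (array([ 6.52622206e+02, -6.37794067e+01,  8.48893097e-02]), np.float64(0.07128534188891122))
carton 0.73 (array([6.31750177e+02, 2.06816725e+02, 3.91745320e-01]), np.float64(0.037296229211262966))
clock: 4.32
tcp_pos: [646.2, 71.6, 46.9]
eef_rot: [-3.137, -0.017, 0.016]
wrist_force: [-1.0, -0.1, -0.3]
grip_width: 1.001
t 4.33 tcp [646.2  71.6  46.9] psi 0.6 tilt 0.66 grip 85.1 F [-1.  -0.1 -0.3]
turn z 0.6 shift cm in current axes [ 0.52 -0.52  3.48] after turn [ 0.48 -0.54  3.49]
```

```bash
python3 -m crank '0 0 0 0 0 0 0; 0 0 0 0.5 -0.5 0 0; 0 0 0 0 0 0 0'
python3 plan.py 651 77 12 0
```

```text
clock: 4.7
tcp_pos: [658.4, 75.4, 53.8]
eef_rot: [-3.135, -0.024, -0.008]
wrist_force: [-0.2, -0.2, 0.1]
grip_width: 1.001
t 4.7 tcp [658.4  75.4  53.8] psi 0.88 tilt 0.48 grip 85.1 F [-0.2 -0.2  0.1]
turn z 0.88 shift cm in current axes [-0.76 -0.14  4.18] after turn [-0.74 -0.16  4.18]
```

```bash
python3 -m crank '0 0 0.9 -0.7 -0.1 0.5 0; 0 0 0 0 0 0 0; 0 0 0 0 0 0 0'
python3 plan.py 651 77 12 0; python3 -c "
from bench import manip
s=manip.observe();print(s['joint_positions'].round(3),s['joint_velocities'].round(3))"
```

```text
clock: 5.08
tcp_pos: [648.6, 71.4, 46.1]
eef_rot: [-3.131, -0.012, 0.001]
wrist_force: [0.6, 0.2, -0.1]
grip_width: 0.997
t 5.08 tcp [648.6  71.4  46.1] psi 0.43 tilt 0.6 grip 84.7 F [ 0.6  0.2 -0.1]
turn z 0.43 shift cm in current axes [ 0.25 -0.52  3.42] after turn [ 0.24 -0.56  3.41]
[0.007 0.636 0.011 0.947 0.01  3.142] [ 0.004  0.001  0.01  -0.001 -0.    -0.   ]
```

Joint 6 has hit its limit at this heading (3.14), which explains the drift. I'll raise the tool and turn to a 90° heading, jaws along world x, which leaves room everywhere.

```bash
python3 -m crank '0 0 0 0 0 -5 0; 0 0 -10 0 0 -1 0; 0 0 -10 0 0 0 0; 0 0 -10 0 0 0 0; 0 0 -10 0 0 0 0'
python3 -m crank '0 0 -10 0 0 0 0; 0 0 -10 0 0 0 0; 0 0 -10 0 0 0 0; 0 0 -10 0 0 0 0; 0 0 -10 0 0 0 0'
python3 -m crank '0 0 0 0 0 0 0;0 0 0 0 0 0 0'
python3 plan.py 651 77 12 90
```

```text
clock: 5.7
tcp_pos: [649.1, 71.0, 106.4]
eef_rot: [-2.936, -1.091, -0.006]
wrist_force: [0.4, 0.1, 0.4]
grip_width: 0.999
clock: 6.32
tcp_pos: [649.0, 71.0, 106.3]
eef_rot: [-2.201, -2.231, -0.011]
wrist_force: [-0.4, 0.7, -0.2]
grip_width: 0.998
clock: 6.58
tcp_pos: [649.0, 70.9, 106.3]
eef_rot: [-2.21, -2.222, -0.011]
wrist_force: [1.1, 0.1, -0.1]
grip_width: 0.994
t 6.58 tcp [649.   70.9 106.3] psi 90.31 tilt 0.6 grip 84.5 F [ 1.1  0.1 -0.1]
turn z 0.31 shift cm in current axes [0.51 0.2  9.44] after turn [0.61 0.2  9.43]
```

```bash
python3 - <<'E'
s=open("plan.py").read()
s=s.replace('    print("turn z"','    print("full turn",np.degrees(R.from_matrix(m.T@m2).as_rotvec()).round(2))\n    print("turn z"')
open("plan.py","w").write(s)
E
python3 plan.py 651 77 12 90
```

```text
t 6.58 tcp [649.   70.9 106.3] psi 90.31 tilt 0.6 grip 84.5 F [ 1.1  0.1 -0.1]
full turn [-0.01 -0.6   0.31]
turn z 0.31 shift cm in current axes [0.51 0.2  9.44] after turn [0.61 0.2  9.43]
```

```bash
python3 -m crank '0 -0.6 0.3 0.6 0.2 0 0; 0 0 0 0 0 3 0; 0 0 0 0 0 3 0; 0 0 0 0 0 2 0;0 0 0 0 0 0 0'
python3 plan.py 651 77 12 90
```

```text
clock: 7.2
tcp_pos: [649.2, 77.4, 24.4]
eef_rot: [-2.217, -2.222, 0.005]
wrist_force: [0.2, 0.9, 0.6]
grip_width: 0.997
t 7.2 tcp [649.2  77.4  24.4] psi 90.12 tilt 0.25 grip 84.7 F [0.2 0.9 0.6]
full turn [-0.25  0.01  0.12]
turn z 0.12 shift cm in current axes [-0.04  0.19  1.24] after turn [-0.04  0.18  1.24]
```

```bash
python3 -m crank '0 0 0 0 0.2 1.2 0; 0 0 0 0 0 0 1; 0 0 0 0 0 0 1;0 0 0 0 0 0 1;0 0 0 0 0 0 1'
python3 plan.py 651 77 12 90
python3 -m crank '0 0 0 0 0 0 1; 0 0 0 0 0 0 1'
python3 plan.py 651 77 12 90
```

```text
clock: 7.82
tcp_pos: [653.5, 77.0, 15.1]
eef_rot: [2.218, 2.224, 0.001]
wrist_force: [-0.6, 0.1, 2.7]
grip_width: 0.677
t 7.83 tcp [653.5  77.   15.1] psi 90.15 tilt 0.06 grip 57.5 F [-0.6  0.1  2.7]
full turn [ 0.06 -0.    0.15]
turn z 0.15 shift cm in current axes [ 0.   -0.25  0.31] after turn [ 0.   -0.25  0.31]
clock: 8.07
tcp_pos: [653.5, 76.9, 15.1]
eef_rot: [2.218, 2.224, 0.001]
wrist_force: [-0.8, 0.3, 4.8]
grip_width: 0.674
t 8.07 tcp [653.5  76.9  15.1] psi 90.14 tilt 0.07 grip 57.3 F [-0.8  0.3  4.8]
full turn [ 0.07 -0.    0.14]
turn z 0.14 shift cm in current axes [ 0.01 -0.25  0.31] after turn [ 0.01 -0.25  0.31]
```

Gripped at 57 mm opening. Now lift and carry to the tray's right part, (440,147).

```bash
python3 -m crank '0 0 0 0 0 -3 1; 0 0 0 0 0 -5 1; 0 0 0 1.4 -4.3 0 1;0 0 0 1.4 -4.3 0 1;0 0 0 1.4 -4.3 0 1'
python3 -m crank '0 0 0 1.4 -4.3 0 1;0 0 0 1.4 -4.3 0 1;0 0 0 0 0 2 1;0 0 0 0 0 0 1'
python3 plan.py 440 147 21 90
python3 - <<'E'
from h import *
f=manip.grab_frame("wrist");cv2.imwrite("pics/w2.png",f["image"][:,:,::-1])
E
```

```text
clock: 8.7
tcp_pos: [521.9, 118.8, 93.6]
eef_rot: [-2.218, -2.223, 0.002]
wrist_force: [0.0, 0.4, -1.5]
grip_width: 0.672
clock: 9.2
tcp_pos: [435.5, 146.1, 73.0]
eef_rot: [-2.216, -2.223, 0.005]
wrist_force: [-0.1, -1.0, -2.2]
grip_width: 0.676
t 9.2 tcp [435.5 146.1  73. ] psi 90.18 tilt 0.23 grip 57.4 F [-0.1 -1.  -2.2]
full turn [-0.23  0.05  0.18]
turn z 0.18 shift cm in current axes [0.09 0.47 5.19] after turn [0.09 0.45 5.2 ]
```

View pics/w2.png

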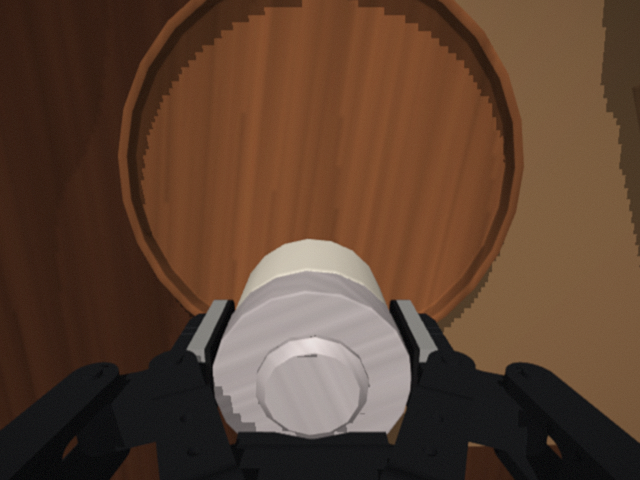

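Pot held at (312,350), with the tray right ahead. Lowering it.

```bash
python3 -m crank '-0.2 0 0 0.1 0.4 2.5 1;0 0 0 0 0 2 1;0 0 0 0 0 0.4 1;0 0 0 0 0 0 1'
python3 plan.py 440 147 21 90
python3 -m crank '0 0 0 0 0 0.2 1;0 0 0 0 0 0 1'
python3 plan.py 440 147 21 90
```

```text
clock: 9.75
tcp_pos: [442.4, 147.3, 25.8]
eef_rot: [2.217, 2.222, 0.004]
wrist_force: [0.2, -0.4, -1.8]
grip_width: 0.673
t 9.75 tcp [442.4 147.3  25.8] psi 90.12 tilt 0.2 grip 57.2 F [ 0.2 -0.4 -1.8]
full turn [0.2  0.   0.12]
turn z 0.12 shift cm in current axes [-0.03 -0.25  0.48] after turn [-0.03 -0.24  0.48]
clock: 10.0
tcp_pos: [442.4, 147.5, 23.9]
eef_rot: [2.217, 2.222, 0.005]
wrist_force: [0.8, 0.4, -2.0]
grip_width: 0.669
t 10.0 tcp [442.4 147.5  23.9] psi 90.15 tilt 0.25 grip 56.8 F [ 0.8  0.4 -2. ]
full turn [ 0.25 -0.01  0.15]
turn z 0.15 shift cm in current axes [-0.05 -0.25  0.29] after turn [-0.05 -0.24  0.29]
```

```bash
python3 -m crank '0.2 0 0 0 0 0.15 1;0 0 0 0 0 0.1 1;0 0 0 0 0 0 1;0 0 0 0 0 0 1'
python3 plan.py 440 147 21 90
```

```text
clock: 10.5
tcp_pos: [442.1, 147.4, 21.1]
eef_rot: [2.219, 2.224, 0.0]
wrist_force: [-0.2, 1.5, 1.0]
grip_width: 0.675
t 10.5 tcp [442.1 147.4  21.1] psi 90.14 tilt 0.01 grip 57.3 F [-0.2  1.5  1. ]
full turn [ 0.01 -0.    0.14]
turn z 0.14 shift cm in current axes [-0.04 -0.21  0.01] after turn [-0.04 -0.21  0.01]
```

Contact made (force sign reversed at z=21). Release, rise and look.

```bash
python3 -m crank '0 0 0 0 0 0 0;0 0 0 0 0 0 0;0 0 0 0 0 -3 0;0 0 0 0 0 -6 0;0 0 0 0 0 -6 0'
python3 -m crank '0 0 0 0 0 -3 0;0 0 0 -5 0 0 0;0 0 0 -5 0 0 0;0 0 0 0 0 0 0'
python3 - <<'E'
from h import *
f=manip.grab_frame("wrist");g=manip.grab_frame("top");h=manip.grab_frame("scene");cv2.imwrite("pics/w3.png",f["image"][:,:,::-1])
for nm,f in(("wrist",f),("top",g),("scene",h)):
    for r in manip.regions_of("large_pot",f):
        p=ray(r["uv"],f,50)
        if np.hypot(*(p[:2]-(442,147)))<60: print(nm,r["uv"],p.round(1),fit("large_pot",[(r["region"],f)],(442,147),z=6,yaw=False))
E
python3 plan.py 584 -307 130 90
```

```text
clock: 11.12
tcp_pos: [441.2, 147.3, 172.3]
eef_rot: [-2.218, -2.224, 0.002]
wrist_force: [0.9, 0.5, -0.6]
grip_width: 1.002
clock: 11.62
tcp_pos: [442.2, 45.0, 201.0]
eef_rot: [2.224, 2.218, -0.0]
wrist_force: [-0.1, -0.6, -0.1]
grip_width: 1.0
wrist [308.9, 77.4] [441.  147.3  50. ] (array([4.42262503e+02, 1.46447385e+02, 6.87101594e-02]), np.float64(0.04638251519730141))
scene [412.4, 246.3] [444.3 152.3  50. ] (array([ 4.43417986e+02,  1.48721822e+02, -1.98537031e-02]), np.float64(0.06284658040665436))
t 11.93 tcp [442.   48.4 200.8] psi 90.25 tilt 0.03 grip 85.5 F [-0.5 -0.7  0.1]
full turn [-0.03 -0.01  0.25]
turn z 0.25 shift cm in current axes [-35.61  14.04   7.06] after turn [-35.54  14.2    7.08]
```

View pics/w3.png

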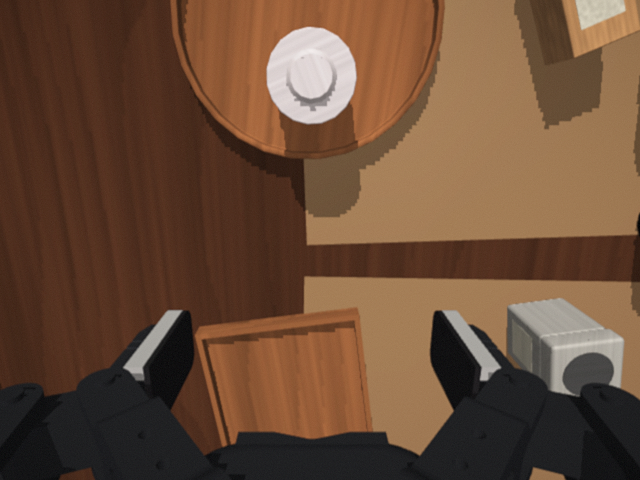

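The pot stands upright in the tray at (442,147); the wrist picture shows it at (311,75). Next is the small pot, starting with a hover just short of it.

```bash
python3 -m crank '0 0 0 -5.3 1.8 0 0;0 0 0 -5.3 1.8 0 0;0 0 0 -5.3 1.8 0 0;0 0 0 -5.3 1.8 0 0;0 0 0 -5.3 1.8 0 0'
python3 -m crank '0 0 0 -5.3 1.8 0 0;0 0 0 -5.3 1.8 0 0;0 0 0 -3.5 1.8 0 0;0 0 0 0 0 0 0;0 0 0 0 0 0 0'
python3 - <<'E'
from h import *
f=manip.grab_frame("wrist");cv2.imwrite("pics/w4.png",f["image"][:,:,::-1])
for n in("small_pot","small_bottle"):
    for r in manip.regions_of(n,f): print(n,r["p"],r["uv"],ray(r["uv"],f,30).round(1),fit(n,[(r["region"],f)],ray(r["uv"],f,30)[:2],yaw=False))
E
python3 plan.py 584 -307 12 90
```

```text
clock: 12.55
tcp_pos: [533.8, -218.0, 200.7]
eef_rot: [-2.217, -2.226, -0.0]
wrist_force: [1.5, 0.1, -0.3]
grip_width: 1.0
clock: 13.18
tcp_pos: [587.4, -356.8, 200.4]
eef_rot: [-2.216, -2.225, -0.0]
wrist_force: [-0.2, -1.0, 0.2]
grip_width: 1.0
small_pot 0.93 [304.7, 159.3] [ 582.1 -310.    30. ] (array([ 5.84261209e+02, -3.07312599e+02, -4.02512565e-02]), np.float64(0.058136448101937854))
small_bottle 0.84 [377.9, 14.0] [ 632.8 -211.4   30. ] (array([ 6.34702928e+02, -2.03628121e+02, -1.11509092e-01]), np.float64(0.03566146261298275))
t 13.32 tcp [ 587.2 -356.6  201.4] psi 90.25 tilt 0.02 grip 84.9 F [-0.9 -0.1  0.3]
full turn [-0.01 -0.01  0.25]
turn z 0.25 shift cm in current axes [ 4.96 -0.3  18.94] after turn [ 4.96 -0.32 18.94]
```

View pics/w4.png

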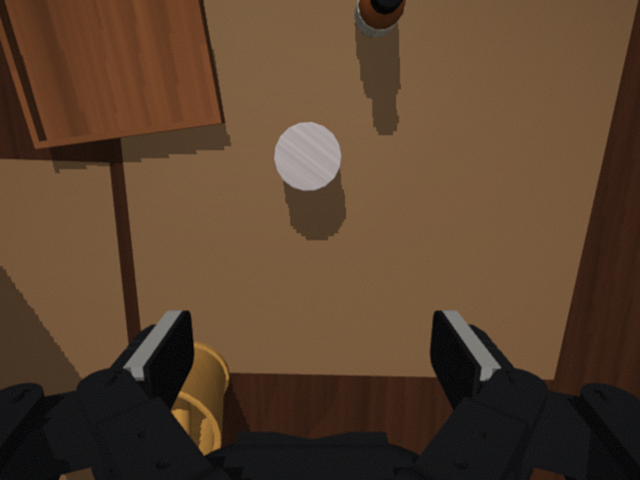

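Small pot at (308,156), fit (584.3,-307.3). Approaching.

```bash
python3 -m crank '0 0 0.2 5 -0.3 0 0;0 0 0 0 0 6 0;0 0 0 0 0 6 0;0 0 0 0 0 4 0;0 0 0 0 0 0 0'
python3 plan.py 584.3 -307.3 10 90
```

```text
clock: 13.95
tcp_pos: [580.7, -305.1, 37.7]
eef_rot: [-2.215, -2.216, 0.003]
wrist_force: [-0.0, 0.3, 1.1]
grip_width: 0.999
t 13.95 tcp [ 580.7 -305.1   37.7] psi 90.01 tilt 0.48 grip 85.0 F [-0.   0.3  1.1]
full turn [-0.4  -0.26  0.01]
turn z 0.01 shift cm in current axes [-0.23  0.37  2.77] after turn [-0.22  0.36  2.77]
```

```bash
python3 -m crank '0 0 0 -0.2 0.3 1.5 0;0 0 0 0 0 1 0;0 0 0 0 0 0 0'
python3 plan.py 584.3 -307.3 10 90
```

```text
clock: 14.32
tcp_pos: [587.1, -310.3, 15.9]
eef_rot: [-2.223, -2.22, 0.0]
wrist_force: [-0.2, 0.6, 0.2]
grip_width: 0.997
t 14.32 tcp [ 587.1 -310.3   15.9] psi 89.94 tilt 0.01 grip 84.8 F [-0.2  0.6  0.2]
full turn [-0.01  0.   -0.06]
turn z -0.06 shift cm in current axes [ 0.3  -0.28  0.59] after turn [ 0.3  -0.28  0.59]
```

```bash
python3 -m crank '0 0 0 0.2 -0.2 0.5 0;0 0 0 0 0 0 0;0 0 0 0 0 0 0'
python3 plan.py 584.3 -307.3 10 90
```

```text
clock: 14.7
tcp_pos: [585.1, -308.3, 11.1]
eef_rot: [2.222, 2.22, -0.0]
wrist_force: [-0.1, -0.3, 0.4]
grip_width: 0.998
t 14.7 tcp [ 585.1 -308.3   11.1] psi 89.94 tilt 0.01 grip 84.9 F [-0.1 -0.3  0.4]
full turn [ 0.01  0.01 -0.06]
turn z -0.06 shift cm in current axes [ 0.1  -0.08  0.11] after turn [ 0.1  -0.08  0.11]
```

```bash
python3 -m crank '0 0 0 0 0 0 1;0 0 0 0 0 0 1;0 0 0 0 0 0 1;0 0 0 0 0 0 1;0 0 0 0 0 0 1'
python3 -m crank '0 0 0 0 0 0 1;0 0 0 0 0 0 1'
python3 plan.py 584.3 -307.3 10 90
```

```text
clock: 15.32
tcp_pos: [585.4, -308.5, 11.4]
eef_rot: [2.222, 2.22, -0.0]
wrist_force: [-1.0, -0.5, 5.4]
grip_width: 0.562
clock: 15.58
tcp_pos: [585.4, -308.5, 11.4]
eef_rot: [2.222, 2.22, -0.0]
wrist_force: [-0.3, -0.0, 6.6]
grip_width: 0.566
t 15.57 tcp [ 585.4 -308.5   11.4] psi 89.95 tilt 0.05 grip 48.1 F [-0.3 -0.   6.6]
full turn [ 0.04  0.04 -0.05]
turn z -0.05 shift cm in current axes [ 0.12 -0.11  0.14] after turn [ 0.12 -0.11  0.14]
```

Gripped. Lift and carry to a viewing hover short of the large pot.

```bash
python3 -m crank '0 0 0 0 0 -4 1;0 0 0 0 0 -6 1;0 0 0 0 0 -6 1;0 0 0 4.6 -1.8 0 1;0 0 0 4.6 -1.8 0 1'
python3 -m crank '0 0 0 4.6 -1.8 0 1;0 0 0 4.6 -1.8 0 1;0 0 0 4.6 -1.8 0 1;0 0 0 4.6 -1.8 0 1;0 0 0 4.6 -1.8 0 1'
python3 -m crank '0 0 0 4.6 -1.8 0 1;0 0 0 0 0 0 1;0 0 0 0 0 0 1;0 0 0 0 0 0 1'
python3 - <<'E'
from h import *
f=manip.grab_frame("wrist");cv2.imwrite("pics/w5.png",f["image"][:,:,::-1])
s=manip.observe(); t=s["tcp_pos"]
for n,z,p in(("small_pot",t[2]-11.4,t[:2]),("large_pot",6,(442,147))):
    for r in manip.regions_of(n,f):
        x,c=fit(n,[(r["region"],f)],p,z=z,yaw=False)
        print(n,r["p"],r["uv"],x.round(1),round(c,3),"rel tcp",(x[:2]-t[:2]).round(1))
E
python3 plan.py 442.2 147 120 90
```

```text
clock: 16.2
tcp_pos: [549.3, -215.8, 171.3]
eef_rot: [2.223, 2.218, 0.001]
wrist_force: [0.1, 0.2, -2.2]
grip_width: 0.56
clock: 16.82
tcp_pos: [457.9, 15.4, 170.1]
eef_rot: [-2.222, -2.219, 0.001]
wrist_force: [0.3, 0.5, -0.6]
grip_width: 0.568
clock: 17.32
tcp_pos: [441.8, 59.0, 170.7]
eef_rot: [2.224, 2.219, -0.001]
wrist_force: [0.4, -0.1, -1.7]
grip_width: 0.564
small_pot 0.95 [308.4, 340.8] [4.419e+02 5.940e+01 1.000e-01] 0.073 rel tcp [0.  0.4]
large_pot 0.75 [311.3, 99.6] [4.422e+02 1.462e+02 2.000e-01] 0.035 rel tcp [ 0.3 87.3]
t 17.48 tcp [441.8  59.1 170.8] psi 89.85 tilt 0.02 grip 48.0 F [-0.5 -0.4 -0.5]
full turn [-0.01  0.01 -0.15]
turn z -0.15 shift cm in current axes [8.79 0.02 5.08] after turn [8.79 0.04 5.08]
```

View pics/w5.png

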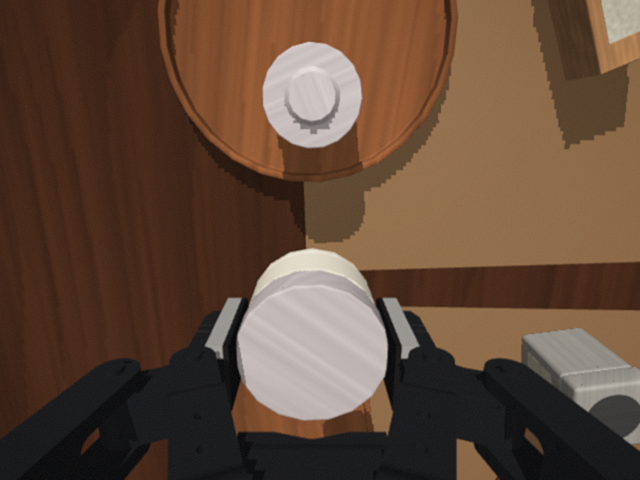

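Held small pot at (312,340), large pot at (312,95). The relative shift is about 87 mm in y and 0 in x.

```bash
python3 -m crank '0 0 0 4.4 0 0 1;0 0 0 4.3 0 1 1;0 0 0 0 0 4 1;0 0 0 0 0 3 1;0 0 0 0 0 0 1'
python3 plan.py 442.1 146.2 73.4 90
python3 -m crank '0 0 0 0 0 0 1'
python3 plan.py 442.1 146.2 73.4 90
python3 - <<'E'
from h import *
f=manip.grab_frame("scene");cv2.imwrite("pics/s5.png",cv2.resize(f["image"][190:310,350:490],None,fx=5,fy=5,interpolation=cv2.INTER_CUBIC)[:,:,::-1])
f=manip.grab_frame("wrist");cv2.imwrite("pics/w6.png",f["image"][:,:,::-1])
E
```

```text
clock: 18.1
tcp_pos: [439.3, 146.1, 88.9]
eef_rot: [-2.221, -2.217, 0.007]
wrist_force: [-0.0, 0.4, -1.0]
grip_width: 0.562
t 18.1 tcp [439.3 146.1  88.9] psi 89.91 tilt 0.32 grip 47.7 F [-0.   0.4 -1. ]
full turn [-0.32  0.06 -0.09]
turn z -0.09 shift cm in current axes [0.01 0.29 1.55] after turn [0.01 0.28 1.55]
clock: 18.23
tcp_pos: [442.3, 146.7, 91.8]
eef_rot: [2.223, 2.219, 0.001]
wrist_force: [-0.0, -1.2, -0.8]
grip_width: 0.565
t 18.23 tcp [442.3 146.7  91.8] psi 89.9 tilt 0.05 grip 48.0 F [-0.  -1.2 -0.8]
full turn [ 0.05 -0.01 -0.1 ]
turn z -0.1 shift cm in current axes [-0.05 -0.02  1.84] after turn [-0.05 -0.02  1.84]
```

View pics/s5.png

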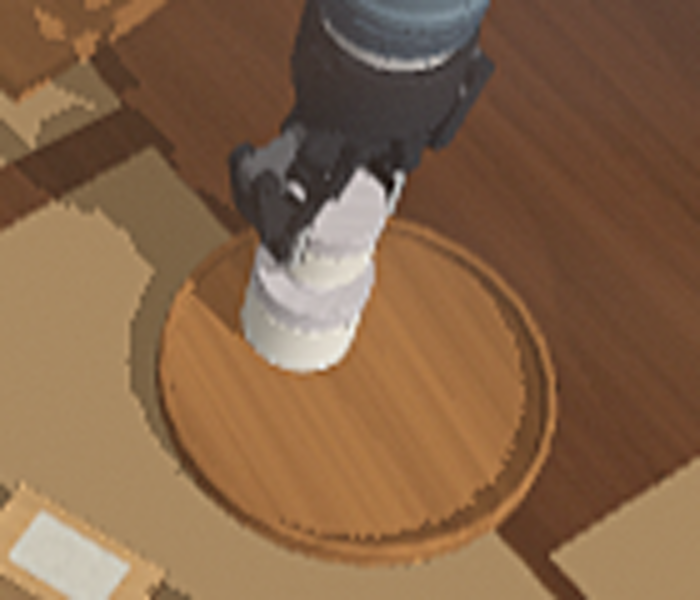

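View pics/w6.png

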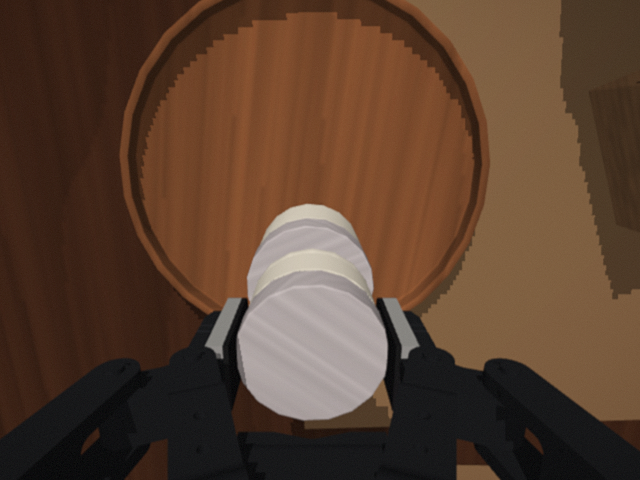

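Both pots line up in the wrist view (centres at column ~312). Lowering in small steps while watching the force.

```bash
python3 -m crank '0 0 0 0 0 0.6 1;0 0 0 0 0 0.4 1;0 0 0 0 0 0 1'
python3 plan.py 442.1 146.2 73.4 90
python3 -m crank '0 0 0 0 0 0.3 1;0 0 0 0 0 0 1'
python3 plan.py 442.1 146.2 73.4 90|head -1
python3 -m crank '0 0 0 0 0 0.3 1;0 0 0 0 0 0 1'
python3 plan.py 442.1 146.2 73.4 90|head -1
```

```text
clock: 18.7
tcp_pos: [441.1, 146.8, 80.6]
eef_rot: [-2.222, -2.22, 0.001]
wrist_force: [-1.2, 0.2, -1.3]
grip_width: 0.567
t 18.7 tcp [441.1 146.8  80.6] psi 89.95 tilt 0.05 grip 48.2 F [-1.2  0.2 -1.3]
full turn [-0.05  0.01 -0.05]
turn z -0.05 shift cm in current axes [-0.06  0.1   0.72] after turn [-0.06  0.1   0.72]
clock: 18.95
tcp_pos: [441.3, 146.9, 77.7]
eef_rot: [-2.222, -2.22, 0.001]
wrist_force: [-0.6, -1.0, -1.2]
grip_width: 0.563
t 18.95 tcp [441.3 146.9  77.7] psi 89.95 tilt 0.04 grip 47.8 F [-0.6 -1.  -1.2]
clock: 19.2
tcp_pos: [441.2, 146.9, 74.7]
eef_rot: [-2.222, -2.22, 0.001]
wrist_force: [-1.1, 0.1, -1.3]
grip_width: 0.564
t 19.2 tcp [441.2 146.9  74.7] psi 89.95 tilt 0.04 grip 47.9 F [-1.1  0.1 -1.3]
```

No contact yet and about 1.3 mm left, so the hollow is going over the disc freely. Pressing home.

```bash
python3 -m crank '0 0 0 0 0 0.15 1;0 0 0 0 0 0 1'
python3 plan.py 442.1 146.2 73.4 90|head -1
python3 -m crank '0 0 0 0 0 0.15 1;0 0 0 0 0 0 1'
python3 plan.py 442.1 146.2 73.4 90|head -1
```

```text
clock: 19.45
tcp_pos: [441.6, 146.9, 73.5]
eef_rot: [2.222, 2.22, 0.0]
wrist_force: [0.4, -0.2, -1.0]
grip_width: 0.566
t 19.45 tcp [441.6 146.9  73.5] psi 89.95 tilt 0.0 grip 48.1 F [ 0.4 -0.2 -1. ]
clock: 19.7
tcp_pos: [441.6, 147.0, 73.3]
eef_rot: [2.222, 2.22, 0.001]
wrist_force: [-4.2, -0.9, 12.0]
grip_width: 0.564
t 19.7 tcp [441.6 147.   73.3] psi 89.95 tilt 0.04 grip 47.9 F [-4.2 -0.9 12. ]
```

Contact of 12 N at z=73.3, exactly the home height. I'll press slightly more to confirm it doesn't go further, then release.

```bash
python3 -m crank '0 0 0 0 0 0.15 1;0 0 0 0 0 0 1'
python3 plan.py 442.1 146.2 73.4 90|head -1
python3 -m crank '0 0 0 0 0 -0.25 1;0 0 0 0 0 0 0;0 0 0 0 0 0 0;0 0 0 0 0 -2 0;0 0 0 0 0 -5 0'
python3 -m crank '0 0 0 0 0 -4 0;0 0 0 -4 0 0 0;0 0 0 -5 0 0 0;0 0 0 0 0 0 0'
python3 - <<'E'
from h import *
f=manip.grab_frame("wrist");g=manip.grab_frame("scene");cv2.imwrite("pics/w7.png",f["image"][:,:,::-1])
cv2.imwrite("pics/s7.png",cv2.resize(g["image"][190:310,350:490],None,fx=5,fy=5,interpolation=cv2.INTER_CUBIC)[:,:,::-1])
for nm,f in(("wrist",f),("scene",g)):
  for n,z in(("small_pot",62),("large_pot",6)):
    for r in manip.regions_of(n,f)[:3]:
        x,c=fit(n,[(r["region"],f)],(442,147),z=z,yaw=False)
        print(nm,n,r["p"],r["uv"],x.round(1),round(c,3))
E
python3 plan.py 652 -64 200 94.9
```

```text
clock: 19.95
tcp_pos: [441.7, 147.0, 73.2]
eef_rot: [2.222, 2.22, 0.002]
wrist_force: [-9.2, -2.6, 26.6]
grip_width: 0.567
t 19.95 tcp [441.7 147.   73.2] psi 89.95 tilt 0.08 grip 48.2 F [-9.2 -2.6 26.6]
clock: 20.58
tcp_pos: [439.1, 146.4, 141.2]
eef_rot: [-2.22, -2.218, 0.009]
wrist_force: [0.4, -0.2, 1.1]
grip_width: 1.0
clock: 21.08
tcp_pos: [441.4, 54.6, 182.7]
eef_rot: [2.228, 2.215, -0.001]
wrist_force: [0.7, 0.4, 0.7]
grip_width: 1.003
wrist small_pot 0.93 [309.9, 82.4] [442.2 147.5   0. ] 0.042
wrist small_pot 0.71 [275.3, 46.1] [487.1 161.7  -0.7] 0.736
wrist large_pot 0.79 [310.8, 131.7] [ 4.419e+02  1.286e+02 -2.000e-01] 0.903
scene small_pot 0.97 [416.5, 239.0] [ 4.428e+02  1.506e+02 -1.000e-01] 0.131
scene large_pot 0.95 [320.5, 310.1] [442. 147.   0.] 1.0
scene large_pot 0.88 [281.6, 274.4] [442. 147.   0.] 1.0
scene large_pot 0.73 [407.5, 254.1] [ 4.448e+02  1.493e+02 -1.000e-01] 0.562
t 21.38 tcp [441.3  57.9 182.7] psi 90.05 tilt 0.04 grip 85.0 F [0.4 0.5 0.1]
full turn [-0.03 -0.01 -4.85]
turn z -4.85 shift cm in current axes [-12.2   21.06  -1.75] after turn [-13.94  19.95  -1.73]
```

View pics/w7.png

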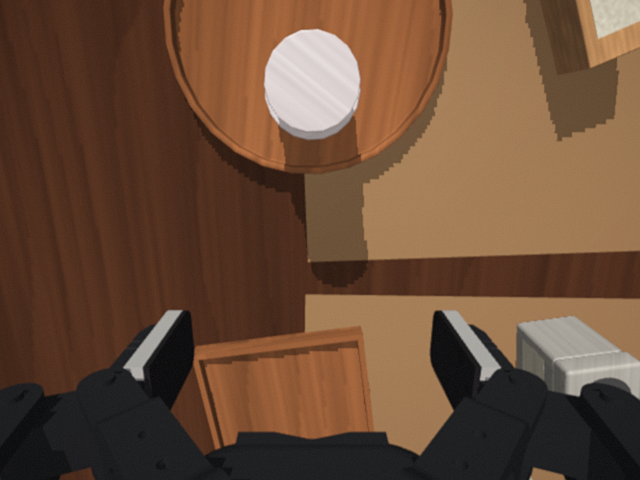

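View pics/s7.png

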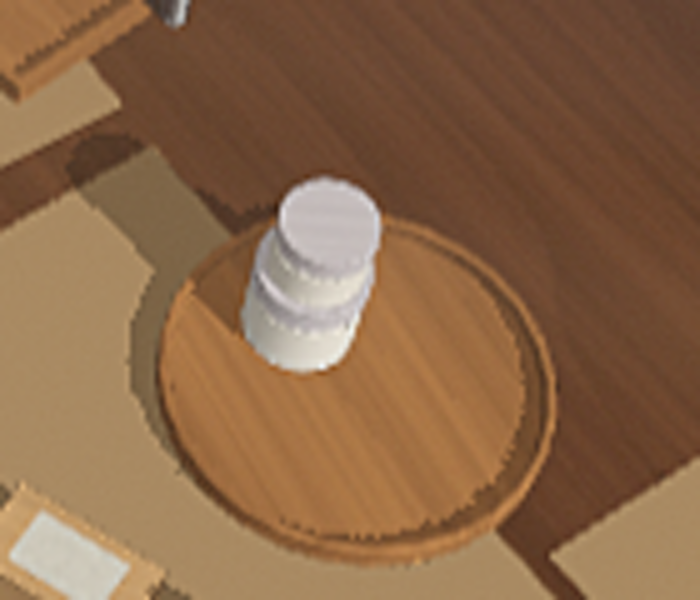

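The stack is seated: the small pot fits at (442.2,147.5) with z=62 (IoU error 0.04), and the scene crop shows no gap. Next the tin.

```bash
python3 -m crank '0 0 -4.9 0 0 0 0;0 0 0 -3.5 5 0 0;0 0 0 -3.5 5 0 0;0 0 0 -3.5 5 0 0;0 0 0 -3.5 5 0 0'
python3 -m crank '0 0 0 0 0 4 0;0 0 0 0 0 4 0;0 0 0 0 0 0 0;0 0 0 0 0 0 0'
python3 plan.py 652.3 -64 32 94.9
```

```text
clock: 22.0
tcp_pos: [654.4, -65.4, 182.6]
eef_rot: [2.124, 2.315, 0.0]
wrist_force: [1.0, 0.2, 0.4]
grip_width: 1.002
clock: 22.5
tcp_pos: [653.1, -65.0, 104.1]
eef_rot: [2.124, 2.314, 0.001]
wrist_force: [0.7, -0.1, 0.6]
grip_width: 0.997
t 22.5 tcp [653.1 -65.  104.1] psi 94.91 tilt 0.05 grip 84.7 F [ 0.7 -0.1  0.6]
full turn [0.05 0.02 0.01]
turn z 0.01 shift cm in current axes [ 0.11 -0.07  7.21] after turn [ 0.11 -0.07  7.21]
```

```bash
python3 -m crank '0 0 0 0.1 -0.1 4 0;0 0 0 0 0 3.2 0;0 0 0 0 0 0 0;0 0 0 0 0 0 1;0 0 0 0 0 0 1'
python3 -m crank '0 0 0 0 0 0 1;0 0 0 0 0 0 1;0 0 0 0 0 0 1;0 0 0 0 0 0 1'
python3 plan.py 652.3 -64 32 94.9
```

```text
clock: 23.12
tcp_pos: [653.4, -65.2, 34.0]
eef_rot: [2.123, 2.311, 0.003]
wrist_force: [-3.0, -0.3, 8.3]
grip_width: 0.633
clock: 23.62
tcp_pos: [653.4, -65.2, 34.1]
eef_rot: [2.123, 2.311, 0.004]
wrist_force: [-1.9, -0.5, 5.5]
grip_width: 0.63
t 23.62 tcp [653.4 -65.2  34.1] psi 94.85 tilt 0.26 grip 53.5 F [-1.9 -0.5  5.5]
full turn [ 0.25  0.08 -0.05]
turn z -0.05 shift cm in current axes [ 0.13 -0.1   0.21] after turn [ 0.13 -0.1   0.21]
```

```bash
python3 -m crank '0 0 0 0 0 -3 1;0 0 0 0 0 -6 1;0 0 0 0 0 -6 1;0 0 0 4.5 -2.6 0 1;0 0 0 4.5 -2.6 0 1'
python3 -m crank '0 0 0 4.5 -2.6 0 1;0 0 0 4.5 -2.6 0 1;0 0 0 4.5 -2.6 0 1;0 0 0 4.5 -2.6 0 1;0 0 0 4.5 -2.6 0 1'
python3 -m crank '0 0 0 0 0 0 1;0 0 0 0 0 0 1'
python3 plan.py 440 237 40 94.9
python3 - <<'E'
from h import *
f=manip.grab_frame("wrist");cv2.imwrite("pics/w8.png",f["image"][:,:,::-1])
E
```

```text
clock: 24.25
tcp_pos: [593.3, 20.9, 183.9]
eef_rot: [2.124, 2.309, 0.006]
wrist_force: [-0.1, 0.4, -2.3]
grip_width: 0.63
clock: 24.88
tcp_pos: [443.1, 235.2, 182.5]
eef_rot: [2.125, 2.312, 0.004]
wrist_force: [0.2, 1.6, -2.0]
grip_width: 0.631
clock: 25.12
tcp_pos: [444.2, 233.8, 182.0]
eef_rot: [2.124, 2.313, 0.002]
wrist_force: [1.1, -0.1, -1.1]
grip_width: 0.629
t 25.12 tcp [444.2 233.8 182. ] psi 94.88 tilt 0.12 grip 53.5 F [ 1.1 -0.1 -1.1]
full turn [ 0.12 -0.   -0.02]
turn z -0.02 shift cm in current axes [ 0.36 -0.42 14.2 ] after turn [ 0.36 -0.39 14.2 ]
```

View pics/w8.png

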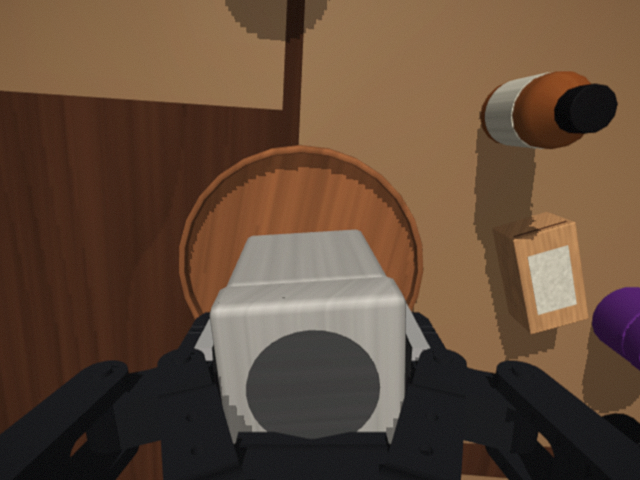

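Tin held squarely at (310,340) above the tray's left half. Lowering.

```bash
python3 -m crank '0 0 0 0.3 -0.4 4 1;0 0 0 0 0 4 1;0 0 0 0 0 4 1;0 0 0 0 0 1.2 1;0 0 0 0 0 0 1'
python3 -m crank '0 0 0 0 0 0 1;0 0 0 0 0 0 1'
python3 plan.py 440 237 40 94.9
```

```text
clock: 25.8
tcp_pos: [439.5, 235.6, 48.9]
eef_rot: [-2.127, -2.311, 0.002]
wrist_force: [0.2, -0.1, -1.9]
grip_width: 0.627
clock: 26.05
tcp_pos: [440.7, 236.8, 50.4]
eef_rot: [2.125, 2.312, 0.004]
wrist_force: [-0.1, -0.1, -0.4]
grip_width: 0.632
t 26.05 tcp [440.7 236.8  50.4] psi 94.84 tilt 0.17 grip 53.7 F [-0.1 -0.1 -0.4]
full turn [ 0.16 -0.05 -0.06]
turn z -0.06 shift cm in current axes [ 0.02 -0.07  1.04] after turn [ 0.02 -0.07  1.04]
```

```bash
python3 -m crank '0.2 0 0 0 0 0.5 1;0 0 0 0 0 0.3 1;0 0 0 0 0 0 1'
python3 plan.py 440 237 40 94.9|head -1
python3 -m crank '0 0 0 0 0 0.15 1;0 0 0 0 0 0 1'
python3 plan.py 440 237 40 94.9|head -1
python3 -m crank '0 0 0 0 0 0.15 1;0 0 0 0 0 0 1'
python3 plan.py 440 237 40 94.9|head -1
```

```text
clock: 26.42
tcp_pos: [438.9, 236.3, 40.6]
eef_rot: [-2.124, -2.311, 0.005]
wrist_force: [1.1, -0.6, -0.8]
grip_width: 0.63
t 26.43 tcp [438.9 236.3  40.6] psi 94.85 tilt 0.24 grip 53.5 F [ 1.1 -0.6 -0.8]
clock: 26.68
tcp_pos: [439.0, 236.5, 40.2]
eef_rot: [-2.123, -2.312, 0.004]
wrist_force: [-3.1, -0.3, 6.2]
grip_width: 0.632
t 26.68 tcp [439.  236.5  40.2] psi 94.86 tilt 0.2 grip 53.7 F [-3.1 -0.3  6.2]
clock: 26.92
tcp_pos: [439.0, 236.6, 40.1]
eef_rot: [-2.123, -2.312, 0.003]
wrist_force: [-8.0, -2.5, 19.2]
grip_width: 0.626
t 26.93 tcp [439.  236.6  40.1] psi 94.87 tilt 0.17 grip 53.2 F [-8.  -2.5 19.2]
```

Tin on the floor (contact at z=40.1). Release and go to view the tall bottle.

```bash
python3 -m crank '0 0 0 0 0 -0.2 1;0 0 0 0 0 0 0;0 0 0 0 0 0 0;0 0 0 0 0 -4 0;0 0 0 0 0 -6 0'
python3 -m crank '0 0 4.9 0 0 -6 0;0 0 0 0.6 4.9 0 0;0 0 0 0.6 4.9 0 0;0 0 0 0.6 4.9 0 0;0 0 0 0 0 0 0'
python3 - <<'E'
from h import *
f=manip.grab_frame("wrist");cv2.imwrite("pics/w9.png",f["image"][:,:,::-1])
for n,p in (("tall_bottle",(587,327)),("carton",(631,208))):
  for r in manip.regions_of(n,f)[:2]: print(n,r["p"],r["uv"],fit(n,[(r["region"],f)],p,yaw=n=="carton"))
E
python3 plan.py 587 327 26 90
```

```text
clock: 27.55
tcp_pos: [437.7, 235.6, 139.0]
eef_rot: [-2.122, -2.31, 0.012]
wrist_force: [0.5, 0.7, 0.3]
grip_width: 0.999
clock: 28.18
tcp_pos: [589.5, 254.1, 197.0]
eef_rot: [-2.222, -2.217, 0.006]
wrist_force: [-0.6, -0.9, -0.4]
grip_width: 1.002
tall_bottle 0.86 [310.7, 121.9] (array([ 5.88066834e+02,  3.26436966e+02, -1.98082245e-01]), np.float64(0.05105068733724949))
carton 0.66 [360.0, 270.9] (array([6.30545661e+02, 2.07997813e+02, 3.93895574e-01]), np.float64(0.04602063812121926))
t 28.32 tcp [585.8 254.1 198.9] psi 89.95 tilt 0.3 grip 84.8 F [-1.1 -0.1  0.3]
full turn [-0.3   0.04 -0.05]
turn z -0.05 shift cm in current axes [ 7.3   0.2  17.28] after turn [ 7.29  0.12 17.29]
```

View pics/w9.png

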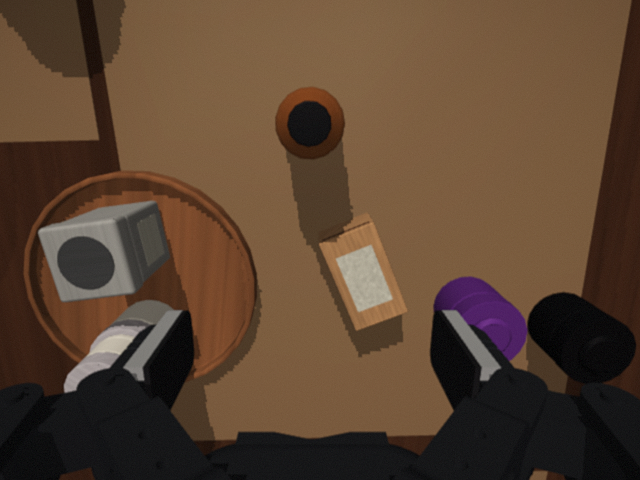

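Bottle at (310,123), fit (588,326.5). The tin and stack both stand well in the tray. Descending onto the bottle.

```bash
python3 -m crank '-0.3 0 0 7.2 0.1 0 0' ; python3 -m crank '-0.3 0 0 3.6 0.1 0 0;0 0 0 3.6 0 4 0;0 0 0 0 0 4 0;0 0 0 0 0 0 0;0 0 0 0 0 0 0'
python3 plan.py 588 326.5 30 90
```

```text
clock: 28.95
tcp_pos: [587.9, 326.2, 121.4]
eef_rot: [2.221, 2.219, 0.004]
wrist_force: [0.4, -0.2, 0.2]
grip_width: 1.0
t 28.95 tcp [587.9 326.2 121.4] psi 89.94 tilt 0.18 grip 85.0 F [ 0.4 -0.2  0.2]
full turn [ 0.18 -0.02 -0.06]
turn z -0.06 shift cm in current axes [ 0.03 -0.02  9.14] after turn [0.03 0.01 9.14]refused, shift out of range in row 1
```

```bash
python3 -m crank '0.2 0 0 0 0 4 0;0 0 0 0 0 3.5 0;0 0 0 0 0 1.5 0;0 0 0 0 0 0 0;0 0 0 0 0 0 0'
python3 plan.py 588 326.5 30 90
python3 -m crank '0 0 0 0 0 0 1;0 0 0 0 0 0 1;0 0 0 0 0 0 1;0 0 0 0 0 0 1;0 0 0 0 0 0 1'
python3 -m crank '0 0 0 0 0 0 1;0 0 0 0 0 0 1'
python3 plan.py 588 326.5 30 90
```

```text
clock: 29.58
tcp_pos: [589.6, 326.8, 31.7]
eef_rot: [2.223, 2.22, 0.003]
wrist_force: [-0.6, 1.2, -0.2]
grip_width: 1.002
t 29.57 tcp [589.6 326.8  31.7] psi 89.94 tilt 0.11 grip 85.2 F [-0.6  1.2 -0.2]
full turn [ 0.08 -0.07 -0.06]
turn z -0.06 shift cm in current axes [-0.03 -0.16  0.17] after turn [-0.03 -0.16  0.17]
clock: 30.2
tcp_pos: [588.5, 326.6, 30.5]
eef_rot: [-2.222, -2.22, -0.0]
wrist_force: [-1.7, 0.4, 6.1]
grip_width: 0.524
clock: 30.45
tcp_pos: [588.5, 326.6, 30.4]
eef_rot: [-2.222, -2.22, -0.0]
wrist_force: [-1.0, 0.4, 5.9]
grip_width: 0.52
t 30.45 tcp [588.5 326.6  30.4] psi 89.95 tilt 0.04 grip 44.2 F [-1.   0.4  5.9]
full turn [-0.02 -0.03 -0.05]
turn z -0.05 shift cm in current axes [-0.01 -0.05  0.04] after turn [-0.01 -0.05  0.04]
```

```bash
python3 -m crank '0 0 0 0 0 -3 1;0 0 0 0 0 -6 1;0 0 0 0 0 -6 1;0 0 0 -5.5 -2.1 0 1;0 0 0 -5.5 -2.1 0 1'
python3 -m crank '0 0 0 -5.5 -2.1 0 1;0 0 0 -5.5 -2.1 0 1;0 0 0 -5.5 -2.1 0 1;0 0 0 -5.5 -2.1 0 1;0 0 0 -5.5 -2.1 0 1'
python3 -m crank '0 0 0 -5.5 -2.1 0 1;0 0 0 0 0 2 1;0 0 0 0 0 0 1;0 0 0 0 0 0 1'
python3 plan.py 419 -118 36.4 90
python3 - <<'E'
from h import *
f=manip.grab_frame("wrist");cv2.imwrite("pics/w10.png",f["image"][:,:,::-1])
E
```

```text
clock: 31.08
tcp_pos: [546.8, 215.7, 180.3]
eef_rot: [2.22, 2.221, 0.001]
wrist_force: [0.1, -1.0, -1.6]
grip_width: 0.525
clock: 31.7
tcp_pos: [439.6, -60.1, 179.4]
eef_rot: [-2.221, -2.22, 0.003]
wrist_force: [0.4, -0.3, -1.8]
grip_width: 0.522
clock: 32.2
tcp_pos: [419.7, -113.0, 159.9]
eef_rot: [-2.22, -2.22, 0.003]
wrist_force: [0.2, 1.0, -2.0]
grip_width: 0.519
t 32.2 tcp [ 419.7 -113.   159.9] psi 90.0 tilt 0.14 grip 44.2 F [ 0.2  1.  -2. ]
full turn [-0.14 -0.    0.  ]
turn z 0.0 shift cm in current axes [-0.5  -0.04 12.35] after turn [-0.5  -0.07 12.35]
```

View pics/w10.png

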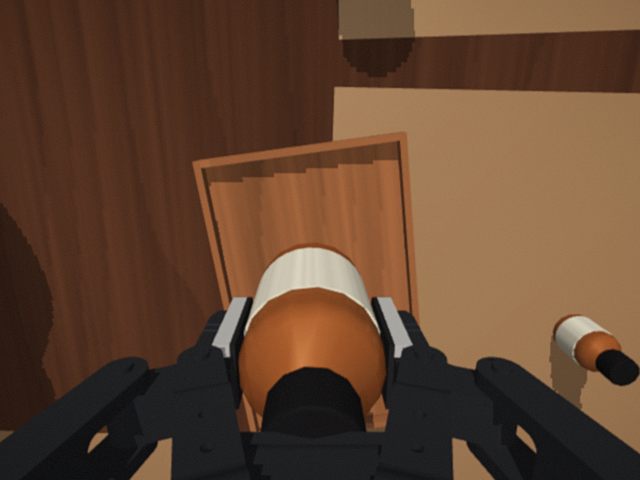

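Bottle held at (312,330), over the upper part of the rectangular tray. Lowering.

```bash
python3 -m crank '-0.1 0 0 -0.5 0 4 1;0 0 0 0 0 4 1;0 0 0 0 0 2.8 1;0 0 0 0 0 0 1;0 0 0 0 0 0 1'
python3 plan.py 419 -118 36.4 90
python3 -m crank '0 0 0 0 0 0.6 1;0 0 0 0 0 0.3 1;0 0 0 0 0 0 1'
python3 plan.py 419 -118 36.4 90
```

```text
clock: 32.88
tcp_pos: [420.9, -118.6, 53.0]
eef_rot: [2.22, 2.22, 0.0]
wrist_force: [-0.0, -0.5, -1.2]
grip_width: 0.524
t 32.88 tcp [ 420.9 -118.6   53. ] psi 90.01 tilt 0.11 grip 44.5 F [-0.  -0.5 -1.2]
full turn [0.09 0.06 0.01]
turn z 0.01 shift cm in current axes [ 0.06 -0.19  1.66] after turn [ 0.06 -0.19  1.66]
clock: 33.25
tcp_pos: [419.7, -118.6, 42.9]
eef_rot: [2.222, 2.22, -0.001]
wrist_force: [-0.1, -0.8, -1.6]
grip_width: 0.518
t 33.25 tcp [ 419.7 -118.6   42.9] psi 89.94 tilt 0.02 grip 44.0 F [-0.1 -0.8 -1.6]
full turn [-0.01  0.02 -0.06]
turn z -0.06 shift cm in current axes [ 0.06 -0.07  0.65] after turn [ 0.06 -0.07  0.65]
```

```bash
python3 -m crank '0 0 0 0 0 0.45 1;0 0 0 0 0 0 1'
python3 plan.py 419 -118 36.4 90|head -1
python3 -m crank '0 0 0 0 0 0.15 1;0 0 0 0 0 0 1'
python3 plan.py 419 -118 36.4 90|head -1
python3 -m crank '0 0 0 0 0 0.15 1;0 0 0 0 0 0 1'
python3 plan.py 419 -118 36.4 90|head -1
```

```text
clock: 33.5
tcp_pos: [419.4, -118.5, 38.0]
eef_rot: [-2.222, -2.22, 0.001]
wrist_force: [-1.0, -0.3, -1.9]
grip_width: 0.522
t 33.5 tcp [ 419.4 -118.5   38. ] psi 89.94 tilt 0.05 grip 44.4 F [-1.  -0.3 -1.9]
clock: 33.75
tcp_pos: [419.6, -118.6, 36.7]
eef_rot: [-2.223, -2.22, 0.001]
wrist_force: [-0.1, -0.4, -1.8]
grip_width: 0.521
t 33.75 tcp [ 419.6 -118.6   36.7] psi 89.94 tilt 0.02 grip 44.3 F [-0.1 -0.4 -1.8]
clock: 34.0
tcp_pos: [419.8, -118.7, 36.3]
eef_rot: [2.222, 2.22, -0.001]
wrist_force: [-4.3, 1.6, 10.5]
grip_width: 0.521
t 34.0 tcp [ 419.8 -118.7   36.3] psi 89.95 tilt 0.04 grip 44.3 F [-4.3  1.6 10.5]
```

Contact at z=36.3. Release, rise, and turn for the carton (heading 112.5°).

```bash
python3 -m crank '0 0 0 0 0 -0.15 1;0 0 0 0 0 0 0;0 0 0 0 0 0 0;0 0 0 0 0 -4 0;0 0 0 0 0 -6 0'
python3 -m crank '0 0 -7.5 0 0 -6 0;0 0 -7.5 0 0 0 0;0 0 -7.5 0 0 0 0;0 0 0 0 0 0 0'
python3 plan.py 631 208 150 112.5
```

```text
clock: 34.62
tcp_pos: [418.0, -117.9, 136.3]
eef_rot: [-2.22, -2.217, 0.003]
wrist_force: [1.5, -0.9, 0.7]
grip_width: 0.997
clock: 35.12
tcp_pos: [419.7, -118.6, 196.8]
eef_rot: [1.749, 2.61, -0.001]
wrist_force: [0.7, -0.0, 0.9]
grip_width: 1.002
t 35.12 tcp [ 419.7 -118.6  196.8] psi 112.36 tilt 0.02 grip 85.2 F [ 0.7 -0.   0.9]
full turn [-0.01  0.02 -0.14]
turn z -0.14 shift cm in current axes [22.17 31.96  4.67] after turn [22.09 32.02  4.68]
```

```bash
python3 -m crank '0 0 0 3.1 4.6 0 0;0 0 0 3.1 4.6 0 0;0 0 0 3.1 4.6 0 0;0 0 0 3.1 4.6 0 0;0 0 0 3.1 4.6 0 0'
python3 -m crank '0 0 0 3.1 4.6 0 0;0 0 0 0 2 0 0;0 0 0 0 0 0 0;0 0 0 0 0 0 0'
python3 - <<'E'
from h import *
f=manip.grab_frame("wrist");cv2.imwrite("pics/w11.png",f["image"][:,:,::-1])
for n,p in (("carton",(631,208)),):
  for r in manip.regions_of(n,f)[:2]: print(n,r["p"],r["uv"],fit(n,[(r["region"],f)],p,yaw=n=="carton"))
E
python3 plan.py 631.3 208 10 112.5
```

```text
clock: 35.75
tcp_pos: [573.8, 114.1, 196.2]
eef_rot: [-1.75, -2.609, 0.001]
wrist_force: [0.5, -1.5, 0.7]
grip_width: 0.999
clock: 36.25
tcp_pos: [621.5, 165.7, 196.2]
eef_rot: [-1.748, -2.609, 0.002]
wrist_force: [0.1, -0.4, 0.7]
grip_width: 1.0
carton 0.85 [344.2, 173.4] (array([6.30534961e+02, 2.07610720e+02, 3.90767517e-01]), np.float64(0.03857566765578635))
t 36.35 tcp [621.5 165.5 196.7] psi 112.36 tilt 0.06 grip 84.9 F [-0.2 -0.2  0.3]
full turn [-0.06  0.01 -0.14]
turn z -0.14 shift cm in current axes [ 3.56  2.54 18.67] after turn [ 3.55  2.53 18.67]
```

View pics/w11.png

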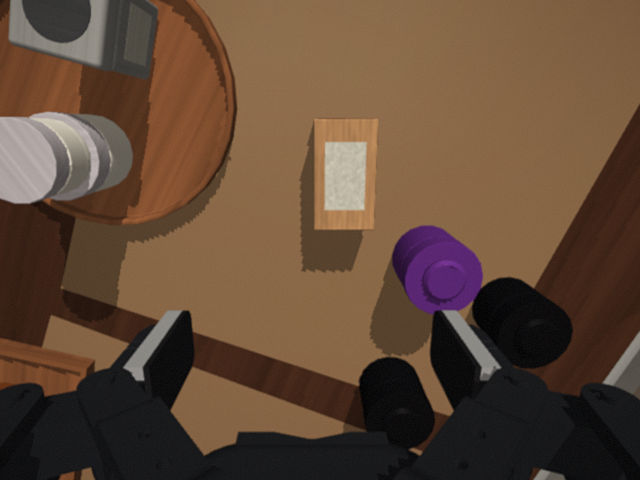

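The carton is square to the jaws at (345,174), and the purple pot at (437,270) is clear of the finger path. Descending.

```bash
python3 -m crank '0 0 0 3.5 2.5 3 0;0 0 0 0 0 5 0;0 0 0 0 0 5 0;0 0 0 0 0 0 0;0 0 0 0 0 0 0'
python3 plan.py 631 208 10 112.5
```

```text
clock: 36.98
tcp_pos: [632.9, 207.9, 68.9]
eef_rot: [1.747, 2.609, 0.002]
wrist_force: [-0.6, 0.4, 1.3]
grip_width: 1.002
t 36.98 tcp [632.9 207.9  68.9] psi 112.39 tilt 0.12 grip 85.1 F [-0.6  0.4  1.3]
full turn [ 0.11  0.04 -0.11]
turn z -0.11 shift cm in current axes [ 0.08 -0.18  5.89] after turn [ 0.08 -0.17  5.89]
```

```bash
python3 -m crank '0 0 0 0.1 -0.2 3 0;0 0 0 0 0 2 0;0 0 0 0 0 0.9 0;0 0 0 0 0 0 0;0 0 0 0 0 0 0'
python3 plan.py 631 208 10 112.5
python3 -m crank '0 0 0 0 0 0 1;0 0 0 0 0 0 1;0 0 0 0 0 0 1;0 0 0 0 0 0 1;0 0 0 0 0 0 1'
python3 -m crank '0 0 0 0 0 0 1;0 0 0 0 0 0 1'
python3 plan.py 631 208 10 112.5
```

```text
clock: 37.6
tcp_pos: [631.2, 208.6, 9.5]
eef_rot: [1.746, 2.609, 0.003]
wrist_force: [0.2, 0.1, 0.4]
grip_width: 1.004
t 37.6 tcp [631.2 208.6   9.5] psi 112.44 tilt 0.16 grip 85.3 F [0.2 0.1 0.4]
full turn [ 0.16  0.04 -0.06]
turn z -0.06 shift cm in current axes [-0.05 -0.04 -0.05] after turn [-0.05 -0.04 -0.05]
clock: 38.22
tcp_pos: [630.4, 208.5, 8.3]
eef_rot: [1.746, 2.61, 0.001]
wrist_force: [-0.0, 0.2, 5.6]
grip_width: 0.53
clock: 38.48
tcp_pos: [630.4, 208.5, 8.3]
eef_rot: [1.746, 2.61, 0.001]
wrist_force: [0.5, -0.2, 5.7]
grip_width: 0.527
t 38.48 tcp [630.4 208.5   8.3] psi 112.44 tilt 0.06 grip 44.8 F [ 0.5 -0.2  5.7]
full turn [ 0.06  0.03 -0.06]
turn z -0.06 shift cm in current axes [-0.07  0.04 -0.17] after turn [-0.07  0.04 -0.17]
```

```bash
python3 -m crank '0 0 0 0 0 -3 1;0 0 0 0 0 -6 1;0 0 7.5 0 0 -6 1;0 0 7.5 0 0 0 1;0 0 0 -5 -3.1 0 1'
python3 -m crank '0 0 0 -5 -3.1 0 1;0 0 0 -5 -3.1 0 1;0 0 0 -5 -3.1 0 1;0 0 0 -5 -3.1 0 1;0 0 0 -5 -3.1 0 1'
python3 -m crank '0 0 0 -5 -3.1 0 1;0 0 0 -4 -3 0 1;0 0 0 0 0 0 1;0 0 0 0 0 0 1'
python3 plan.py 432 -220 14.3 97.4
python3 - <<'E'
from h import *
f=manip.grab_frame("wrist");cv2.imwrite("pics/w12.png",f["image"][:,:,::-1])
E
```

```text
clock: 39.1
tcp_pos: [606.9, 156.7, 157.4]
eef_rot: [2.067, 2.364, 0.003]
wrist_force: [0.0, -2.2, -0.3]
grip_width: 0.526
clock: 39.72
tcp_pos: [482.5, -114.5, 157.1]
eef_rot: [-2.071, -2.36, 0.001]
wrist_force: [1.1, -0.1, -0.7]
grip_width: 0.525
clock: 40.22
tcp_pos: [435.0, -209.8, 157.3]
eef_rot: [-2.072, -2.359, 0.0]
wrist_force: [-0.0, 0.5, -1.2]
grip_width: 0.528
t 40.23 tcp [ 435.  -209.8  157.3] psi 97.42 tilt 0.08 grip 44.9 F [-0.   0.5 -1.2]
full turn [-0.06 -0.06  0.02]
turn z 0.02 shift cm in current axes [-0.99 -0.41 14.3 ] after turn [-0.97 -0.42 14.3 ]
```

View pics/w12.png

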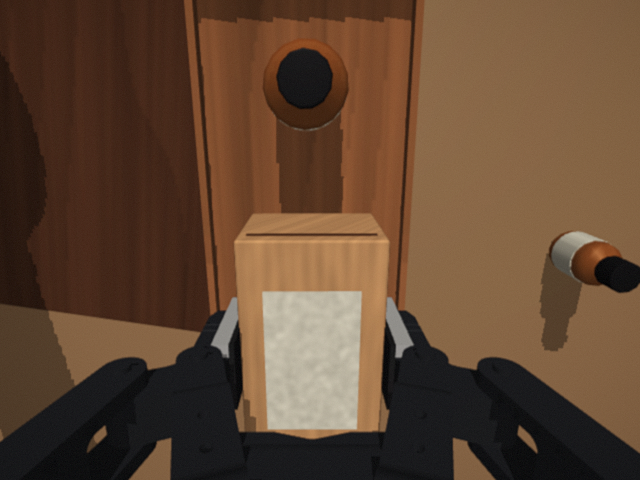

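The carton at (312,330) is square to the tray, with the bottle standing well clear at (305,80). Lowering.

```bash
python3 -m crank '0 0 0 -1 -0.4 4 1;0 0 0 0 0 4 1;0 0 0 0 0 4 1;0 0 0 0 0 0 1;0 0 0 0 0 0 1'
python3 plan.py 432 -220 14.3 97.4
python3 -m crank '0 0 0 0 0 1 1;0 0 0 0 0 0.5 1;0 0 0 0 0 0 1'
python3 plan.py 432 -220 14.3 97.4
```

```text
clock: 40.9
tcp_pos: [433.7, -220.4, 38.9]
eef_rot: [2.07, 2.362, -0.0]
wrist_force: [-0.2, -0.4, -0.5]
grip_width: 0.528
t 40.9 tcp [ 433.7 -220.4   38.9] psi 97.54 tilt 0.06 grip 44.9 F [-0.2 -0.4 -0.5]
full turn [0.03 0.05 0.14]
turn z 0.14 shift cm in current axes [ 0.07 -0.16  2.46] after turn [ 0.06 -0.16  2.46]
clock: 41.28
tcp_pos: [432.5, -220.7, 22.7]
eef_rot: [-2.072, -2.361, 0.001]
wrist_force: [0.0, 0.6, -0.3]
grip_width: 0.531
t 41.27 tcp [ 432.5 -220.7   22.7] psi 97.44 tilt 0.03 grip 45.1 F [ 0.   0.6 -0.3]
full turn [-0.02  0.    0.04]
turn z 0.04 shift cm in current axes [ 0.08 -0.04  0.84] after turn [ 0.08 -0.04  0.84]
```

```bash
python3 -m crank '0 0 0 0 0 0.5 1;0 0 0 0 0 0.2 1;0 0 0 0 0 0 1'
python3 plan.py 432 -220 14.3 97.4|head -1
python3 -m crank '0 0 0 0 0 0.15 1;0 0 0 0 0 0 1'
python3 plan.py 432 -220 14.3 97.4|head -1
python3 -m crank '0 0 0 0 0 0.1 1;0 0 0 0 0 0 1'
python3 plan.py 432 -220 14.3 97.4|head -1
```

```text
clock: 41.65
tcp_pos: [432.5, -220.7, 15.6]
eef_rot: [-2.072, -2.361, 0.001]
wrist_force: [-0.1, 1.0, -1.2]
grip_width: 0.53
t 41.65 tcp [ 432.5 -220.7   15.6] psi 97.44 tilt 0.03 grip 45.1 F [-0.1  1.  -1.2]
clock: 41.9
tcp_pos: [432.8, -220.9, 14.3]
eef_rot: [2.072, 2.361, -0.001]
wrist_force: [-0.2, -0.0, -1.7]
grip_width: 0.525
t 41.9 tcp [ 432.8 -220.9   14.3] psi 97.45 tilt 0.02 grip 44.6 F [-0.2 -0.  -1.7]
clock: 42.15
tcp_pos: [432.8, -220.9, 14.3]
eef_rot: [2.072, 2.36, -0.001]
wrist_force: [-2.2, 1.2, 8.6]
grip_width: 0.529
t 42.15 tcp [ 432.8 -220.9   14.3] psi 97.45 tilt 0.04 grip 44.9 F [-2.2  1.2  8.6]
```

On the floor. Release, rise straight up, back off, then run final checks with all cameras.

```bash
python3 -m crank '0 0 0 0 0 -0.1 1;0 0 0 0 0 0 0;0 0 0 0 0 0 0;0 0 0 0 0 -4 0;0 0 0 0 0 -6 0'
python3 -m crank '0 0 0 0 0 -6 0;0 0 0 0 0 -6 0;0 0 0 -5 0 0 0;0 0 0 -5 0 0 0;0 0 0 0 0 0 0'
python3 - <<'E'
from h import *
w=manip.grab_frame("wrist");t=manip.grab_frame("top");s=manip.grab_frame("scene")
for n,f in(("w",w),("t",t),("s",s)): cv2.imwrite(f"pics/{n}13.png",f["image"][:,:,::-1])
for n,z,p in(("small_pot",62,(442,147)),("large_pot",6,(442,147)),("tea_tin",6,(439,237)),("tall_bottle",6,(420,-118)),("carton",6,(432,-220)),("small_bottle",0,(634.7,-203.6)),("mortar",0,(470,-527)),("green_jar",0,(383,539))):
  for nm,f in(("w",w),("t",t),("s",s)):
    for r in manip.regions_of(n,f)[:4]:
      x,c=fit(n,[(r["region"],f)],p,z=z,yaw=n in("tea_tin","carton"))
      if c<.4: print(n,nm,round(r["p"],2),x.round(2),round(c,3))
E
python3 plan.py 432 -220 14.3 97.4|head -1
```

```text
clock: 42.78
tcp_pos: [431.0, -219.6, 113.6]
eef_rot: [-2.069, -2.357, 0.001]
wrist_force: [1.1, -0.4, -0.3]
grip_width: 1.0
clock: 43.4
tcp_pos: [446.0, -323.0, 233.8]
eef_rot: [2.076, 2.357, -0.001]
wrist_force: [0.5, 0.4, 0.1]
grip_width: 1.0
small_pot t 0.78 [4.4138e+02 1.4943e+02 1.0000e-02] 0.122
small_pot s 0.66 [4.4168e+02 1.4942e+02 4.0000e-02] 0.175
tea_tin t 0.71 [4.3725e+02 2.3799e+02 1.1000e-01] 0.061
tea_tin s 0.71 [438.56 239.14  -1.47] 0.038
tall_bottle t 0.6 [ 4.1830e+02 -1.1706e+02  1.4000e-01] 0.064
tall_bottle s 0.6 [ 4.1964e+02 -1.1882e+02  9.0000e-02] 0.071
carton w 0.63 [ 4.3331e+02 -2.2253e+02  1.3000e-01] 0.039
carton t 0.8 [ 4.3211e+02 -2.2062e+02  1.4000e-01] 0.042
carton s 0.83 [ 4.3464e+02 -2.1896e+02  1.0000e-01] 0.103
small_bottle w 0.84 [ 6.3563e+02 -2.0467e+02  9.0000e-02] 0.081
small_bottle t 0.43 [ 6.3498e+02 -2.0393e+02  5.0000e-02] 0.194
small_bottle s 0.59 [ 6.3336e+02 -2.0579e+02  1.0000e-01] 0.155
mortar s 0.69 [ 4.7024e+02 -5.2736e+02  3.0000e-02] 0.21
green_jar t 0.75 [3.8653e+02 5.2421e+02 2.2000e-01] 0.31
t 44.75 tcp [ 445.7 -319.9  234.3] psi 97.44 tilt 0.02 grip 85.0 F [ 0.1 -0.6 -0.9]
```

View pics/w13.png

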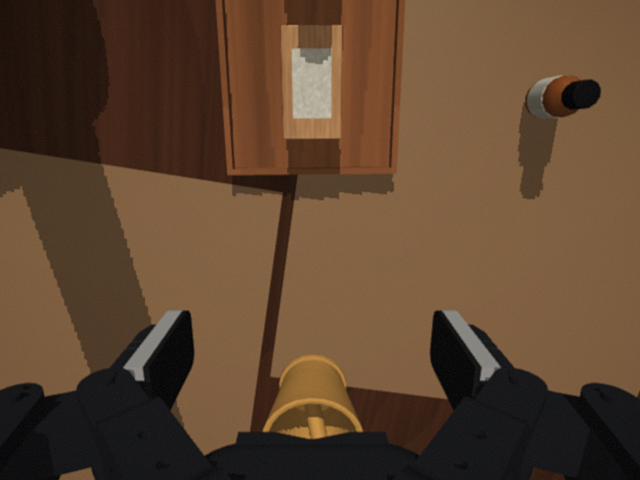

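View pics/s13.png

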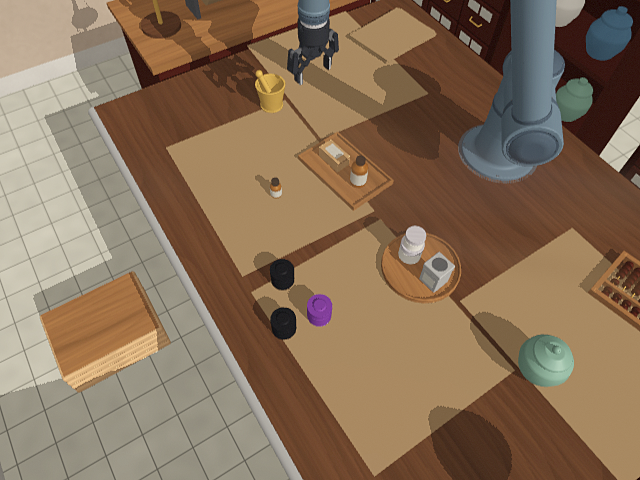

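View pics/t13.png

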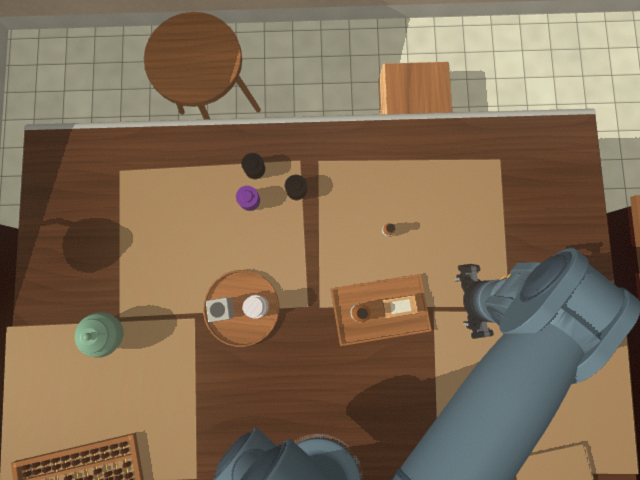

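All five items are in place: the stack at (256,306) and tin at (219,310) in the top view, the bottle at (362,312) and carton at (401,306). The small bottle, mortar and jar are at the same pixels as at the start. Handing in.

```bash
python3 -m crank '0 0 0 0 0 0 0;0 0 0 0 0 0 0;0 0 0 0 0 0 0'; python3 -c "
from bench import manip
print(manip.close_job())"
```

```text
clock: 45.12
tcp_pos: [445.7, -319.9, 234.3]
eef_rot: [2.072, 2.361, -0.001]
wrist_force: [-0.5, -0.5, 0.7]
grip_width: 1.0
the job is handed in; nothing more can be done
None
```

Both orders are made up, and I handed the job in at 45.1 s of the 115 s allowed. No verdict is reported.

**Round tray:** the white large pot stands at (442, 147) and the tin at about (439, 237), both roughly 45 mm from the tray's centre. The small pot is stacked on the large one. It stopped at the home height within 0.2 mm and did not sink further under 27 N, and the close wrist view after release put the pots' centres within about 1–2 mm of each other.

**Rectangular tray:** the bottle stands at about (420, -118) and the carton lies at about (433, -221), both set down on the tray floor at the expected height and well inside the limits.

**Left alone:** in the final pictures the small bottle and mortar fit within 2 mm of their earlier positions. The black and purple look-alikes are at the same pixels as at the start.

**Weak or disagreeing checks:**
- **Small pot:** the top and scene cameras put it about 2 mm off in y from the wrist camera, which is within calibration.
- **Large pot:** it could not be fitted in the last pictures because the small pot hides it.
- **Green jar:** its silhouette fit is poor (0.31), because the model is rough. It sits at the same pixels as at the start and the arm never came near it.
- **Joint 6:** early on it ran into its range end (3.14) in an unloaded pose. I turned the tool by 90° and it did not happen again.

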